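# Clear the pile off the pocket scale into its trays

### The arm

A 6-joint arm with a two-finger parallel gripper is mounted at the origin on a cart in front of the work surface, level with it; the furniture and walls round the work are solid. World frame = base frame: x ahead of the robot, y to its left, z up, the work surface at z = 0. Lengths are in mm, angles in rad, forces in N, time in s.
With the tool pointing down it reaches from about 275 to 1000 mm from the base axis. Payload 8.4 kg.
Tool frame: the origin (TCP) lies at the centre of the arm's flange, where the gripper is bolted on; the fingertips stand r.tip_extent ahead of it and the grasp point (between the pads) lies 155 mm ahead of it (r.tip_extent is the distance from the TCP to the fingertips, in mm); z points along the fingers, y is the direction in which the jaws open and shut (so a half turn about z gives the same grasp; the last joint's range is limited). The gripper opens to 85 mm and grips with 20 to 120 N. Pads are 22 mm wide; open, the fingers measure 114 mm over their backs; the gripper's body (76 mm by 85 mm) begins 54 mm behind the grasp point. The pads swing forward as they close: fully open they stand 13 mm farther back than shut.
Start: joints at [-1.268, 0.353, 1.633, -0, 1.155, -0.002], TCP at [187.563, -596.196, 404.681] pointing down, gripper open.
Joint ranges: [-2.63, 2.63], [-0.92, 2.1], [0.06, 2.66], [-1.3, 4.44], [0, 2.69], [-3.02, 3.02]. Speed limits (rad/s): [2.22, 2.22, 2.79, 3.14, 3.14, 3.14].

### API

Orientations are given as [roll, pitch, yaw] about the fixed x, y, z axes, in that order (R = Rz(yaw) Ry(pitch) Rx(roll)).
In Python, from rig import sense, grab_frame, job, r gives the robot as it stands. The module is installed in compiled form; this text tells all that it offers.
- The arm moves only by the shell command python3 -m creep 'ROWS' [FORCE]. ROWS is JSON, a list of rows, each a list of 7 numbers: the turn, a rotation vector about the tool's x, y, z in rad, then the shift along the tool's x, y, z in mm, then the closure, from 0 (fully open) to 1 (shut). In form: [[wx, wy, wz, dx, dy, dz, fingers], ...]. A call has 1 to 10 rows; each row shifts and turns the pose as measured when the row begins, along the tool's axes as they then stand; what a row does not reach is not made up. A row lasts 1/12 s, in which the tool goes at most 41.7 mm and 7.16 degrees, less where a joint would pass 70% of its speed; a pose out of reach is approached as far as the arm can. A call with a gripper value outside its range is refused whole. The fingers move at their own pace and stop on an object; FORCE is the grip in N (left out, the last holds). Time passes only in rows, so rows that do not move let the fingers close. It gives the time, the measured TCP pose, the force and the opening at its end, in the units of the state.
- sense(): the state, without advancing time (a new reading comes with each control period).
- grab_frame(name): name is "scene" or "top" or "wrist"; returns a dict with "color" (420x560x3 uint8, red, green, blue), "mtx" (3x3 intrinsics, pixels), "T" (4x4, takes a point from camera to world coordinates). Camera axes: x right, y down, z forward; pixel columns grow to the right and rows downward; lengths in mm; the calibration is good to about 2 mm. A picture is of the moment at which its call begins. There is no depth.
- job.sign_off(): hands the job in, once; it reports no verdict.
The state is a dict: "clock": time; "qpos": joint angles; "qvel": joint speeds; "joint_efforts": joint torques, N m; "eef_pos": TCP position; "tcp_rot": TCP orientation; "contact_force": force on the tool from outside, world axes, zero at the start; "wrist_torque": the same for the moment, N m; "opening": opening from 0.0 (shut) to 1.0 (fully open).
Only numpy, scipy, OpenCV 4.12 (cv2) and the standard library are available. Lean on these libraries where they do the work, as an engineer would, in place of code of your own. Each camera call takes 0.05 s, during which the arm holds its last target.

### The job

Somebody has piled things up on the pocket scale. Take the pile apart and set each thing down the right way up, flat inside the lip of its own shallow tray: the cream abrasive block in the small white rectangular tray, the red pot in the red round tray, the green-lidded tin in the green round tray, and the scale itself in the black rectangular tray. Tip nothing over, drop nothing, and leave the pink bottle and the loose ring where they stand.

Things in the scene. Friction and masses are not known exactly. Their poses are not given: they have to be found in the camera images.
- scale: Pocket scale at the bottom of the pile: flat black box with a grey weighing plate and a display, 105 (along its x) x 66 (along its y) x 17 mm high at the plate (15 mm at the edges), about 150 g; take it across its 66 mm width. Origin: centre of the underside; z up. (A similar scale lying far back on the bench beside the wooden bur block is not meant.)
- tin: Flat round tin standing on the scale's weighing plate, whose middle is at x = -16 mm of the scale, green lid, pale metal sides: 63 mm diameter, 19 mm high, the lid being the top 6 mm (below it the tin is 61 mm). Origin: centre of the underside; z up.
- pot: Red lidded round pot standing on the tin, 41 mm diameter at the lid, 30 mm high. Origin: centre of the underside; z up.
- eraser: Cream rubber abrasive block lying on top of the red pot, 20 (x) x 45 (y) x 14 mm high; take it across its 20 mm side. Origin: centre of the underside; z up.
- white_tray: White rectangular tray fixed to the bench, for the cream block: inside 40 (x) x 65 (y) mm, floor 2 mm above the bench, lip 3 mm wide whose top is 5 mm above the bench; small pull tab at -y. Origin: centre of the underside, on the bench.
- red_tray: Red round tray fixed to the bench, for the red pot: 61 mm inside diameter, floor 2 mm above the bench, lip 3 mm wide and 5 mm high over the bench. Origin: centre of the underside.
- green_tray: Green round tray fixed to the bench, for the green tin: 83 mm inside diameter, floor 2 mm above the bench, lip 3 mm wide and 5 mm high over the bench. Origin: centre of the underside.
- black_tray: Black rectangular tray fixed to the bench, for the scale: inside 125 (x) x 86 (y) mm, floor 2 mm above the bench, lip 3 mm wide and 5 mm high over the bench. The scale lies with its long side along the tray's x, either way round. Origin: centre of the underside.
- bottle: Loose bystander: small pink bottle with white cap, 30 mm diameter, 60 mm high, standing. Origin: centre of the underside.
- ring: Loose bystander: grey ring blank lying flat, 23 mm across, 8 mm high. Origin: centre of the underside.
Mind the look-alikes: they are no part of the job. Leave any turquoise look-alike of the pot alone.

How it is judged (in metres and radians):
At the end, for the whole second after the job is handed in: Block in the white tray, pot in the red, tin in the green, scale in the black: each upright, flat on the floor inside the lip (centres within 11.5 mm for pot and tin, 15 mm for block and scale; block within 0.52 rad, scale within 0.3 rad of the tray's long axis), released, at rest (horizontal distance between eraser and white_tray below 0.015 m and z of eraser in the frame of white_tray between 0 and 0.0032 m and angle between each of eraser, pot, tin, scale's own z axis and vertical below 0.06 rad and linear speed of each of eraser, pot, tin, scale below 0.02 m/s and angular speed of each of eraser, pot, tin, scale below 0.2 rad/s and horizontal distance between pot and red_tray below 0.0115 m and z of pot in the frame of red_tray between 0 and 0.0032 m and horizontal distance between tin and green_tray below 0.0115 m and z of tin in the frame of green_tray between 0 and 0.0032 m and horizontal distance between scale and black_tray below 0.015 m and z of scale in the frame of black_tray between 0 and 0.0032 m and angle between the y axis of eraser and the y axis of white_tray, either way round below 0.52 rad and angle between the x axis of scale and the x axis of black_tray, either way round below 0.3 rad); the robot touches nothing.
It fails at once if one of the four things was tipped over (angle between any of eraser, pot, tin, scale's own z axis and vertical above 0.6 rad).
It fails at once if one of the four things was dropped from more than about 2 cm (free fall faster than 0.6 m/s) ((linear speed of eraser above 0.6 m/s and contact force between eraser and anything else below 0.001 N) or (linear speed of pot above 0.6 m/s and contact force between pot and anything else below 0.001 N) or (linear speed of tin above 0.6 m/s and contact force between tin and anything else below 0.001 N) or (linear speed of scale above 0.6 m/s and contact force between scale and anything else below 0.001 N)).
It fails at once if the pink bottle was moved by more than 30 mm or knocked over (distance of bottle from where it was at the start of the episode above 0.03 m or angle between bottle's own z axis and vertical above 0.5 rad).
It fails at once if the loose ring was moved by more than 30 mm (distance of ring from where it was at the start of the episode above 0.03 m).
It also fails if it takes over 122 s, if anything falls off the work surface, if the arm or the gripper's body presses on something with over 40 N, if the wrist force passes 120 N, or if a joint passes its speed limit or range.

## Working session

There is one attempt and no reset: what is moved stays moved. The work goes in short steps, Python scripts to look and compute and a shell command to move; the robot and the scene stay as the last step left them, time stands still between calls to the robot, and variables do not carry over. Pictures are saved under pics/ and viewed, and the job is handed in when it is done.

```bash
mkdir -p pics; python3 - <<'E'
from rig import sense, grab_frame, job, r
import cv2
s=sense(); print(s); print(r.tip_extent)
for n in ["scene","top","wrist"]:
    f=grab_frame(n); cv2.imwrite(f"pics/{n}0.png",cv2.cvtColor(f["color"],cv2.COLOR_RGB2BGR)); print(n,f["mtx"],f["T"])
E
```

```text
{'clock': 0.0, 'qpos': array([-1.26836190e+00,  3.53672392e-01,  1.63417716e+00, -1.39523165e-05,
        1.15518149e+00, -2.38646876e-03]), 'qvel': array([-5.96478395e-04,  7.07979459e-04,  2.29283979e-04, -5.53323860e-04,
       -4.25766866e-04, -5.50993882e-05]), 'joint_efforts': array([ 8.09372832e-04, -6.05253124e+01, -3.42061615e+01,  2.38331177e-04,
        9.62779013e-03, -1.52990862e-05]), 'eef_pos': array([ 187.50870951, -595.94966639,  403.9279499 ]), 'tcp_rot': array([-3.14015424e+00,  9.32371363e-06,  3.04826546e-01]), 'contact_force': array([0.38282135, 0.47461248, 0.80655893]), 'wrist_torque': array([ 0.01847706, -0.00980267,  0.01425963]), 'opening': 0.9998100459701572}
173.4
scene [[411.5322861    0.         278.83476523]
 [  0.         411.5322861  209.17166207]
 [  0.           0.           1.        ]] [[-7.91411805e-01 -4.07586801e-01  4.55565972e-01  1.94236792e+02]
 [-6.11012718e-01  5.49632520e-01 -5.69708304e-01  1.89492617e+02]
 [-1.81882879e-02 -7.29230480e-01 -6.84026383e-01  6.58824990e+02]
 [ 0.00000000e+00  0.00000000e+00  0.00000000e+00  1.00000000e+00]]
top [[383.62721759   0.         278.19611093]
 [  0.         383.62721759 207.86566715]
 [  0.           0.           1.        ]] [[-2.68717629e-02 -9.93064191e-01  1.14461438e-01  4.80058477e+02]
 [-9.99320047e-01  2.37947501e-02 -2.81647440e-02 -2.90138769e+02]
 [ 2.52458174e-02 -1.15140446e-01 -9.93028361e-01  9.31461459e+02]
 [ 0.00000000e+00  0.00000000e+00  0.00000000e+00  1.00000000e+00]]
wrist [[310.12666522   0.         280.09106851]
 [  0.         310.12666522 212.63590162]
 [  0.           0.           1.        ]] [[ 2.99115761e-01 -9.16431459e-01 -2.65863014e-01  2.56017740e+02]
 [-9.54216765e-01 -2.87375098e-01 -8.29814312e-02 -5.74051683e+02]
 [-3.55615846e-04  2.78512000e-01 -9.60432684e-01  3.74724092e+02]
 [ 0.00000000e+00  0.00000000e+00  0.00000000e+00  1.00000000e+00]]
```

View pics/scene0.png

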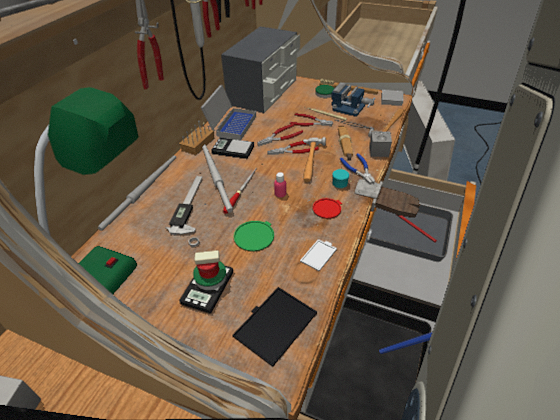

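View pics/top0.png

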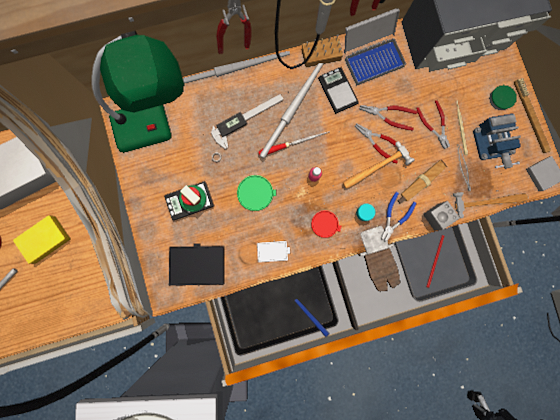

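View pics/wrist0.png

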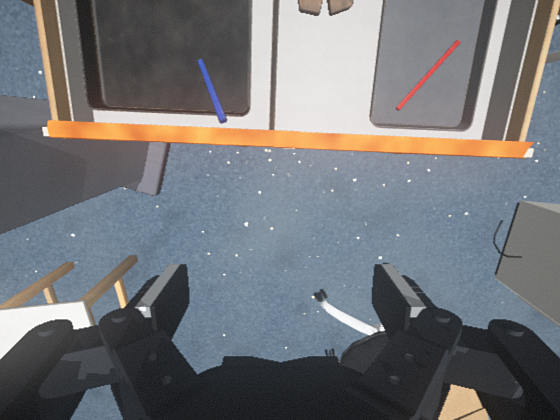

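The top view (first look) shows the pile at about (188,200), the green tray at (257,193), the red tray at (325,224), the white tray at (272,252) and the black tray at (197,266). The bottle is at (315,173) and the ring at (216,156).

There are two look-alikes. One is a scale at (339,90) beside the bur block, and the other is a turquoise pot at (366,213). The scale that fits is the one at (188,200), because it carries the stack. I'll enlarge it to confirm.

```bash
cat > h.py <<'E'
import numpy as np, cv2
from rig import sense, grab_frame, r
def px2w(f,u,v,z):
    K,T=f["mtx"],f["T"]; d=T[:3,:3]@np.linalg.solve(K,[u,v,1.0]); o=T[:3,3]
    return o+d*(z-o[2])/d[2]
def w2px(f,p):
    K,T=f["mtx"],f["T"]; c=T[:3,:3].T@(np.asarray(p,float)-T[:3,3]); q=K@c; return q[:2]/q[2]
def crop(f,name,x0,y0,x1,y1,k):
    im=cv2.cvtColor(f["color"],cv2.COLOR_RGB2BGR)[y0:y1,x0:x1]
    cv2.imwrite(f"pics/{name}.png",cv2.resize(im,None,fx=k,fy=k,interpolation=cv2.INTER_CUBIC))
E
python3 - <<'E'
from h import *
f=grab_frame("top"); crop(f,"topc1",150,140,350,290,4)
f=grab_frame("scene"); crop(f,"scenec1",160,180,360,330,4)
E
```

```text
(no output)
```

View pics/topc1.png

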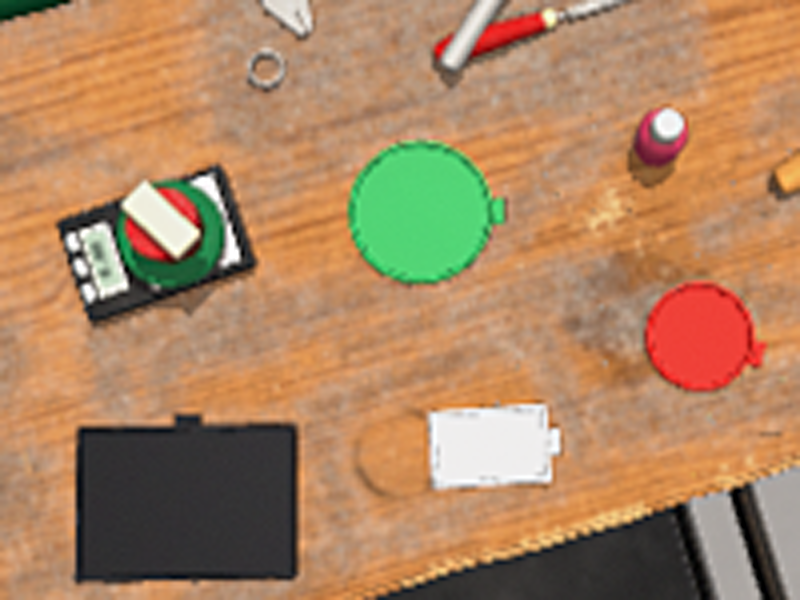

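View pics/scenec1.png

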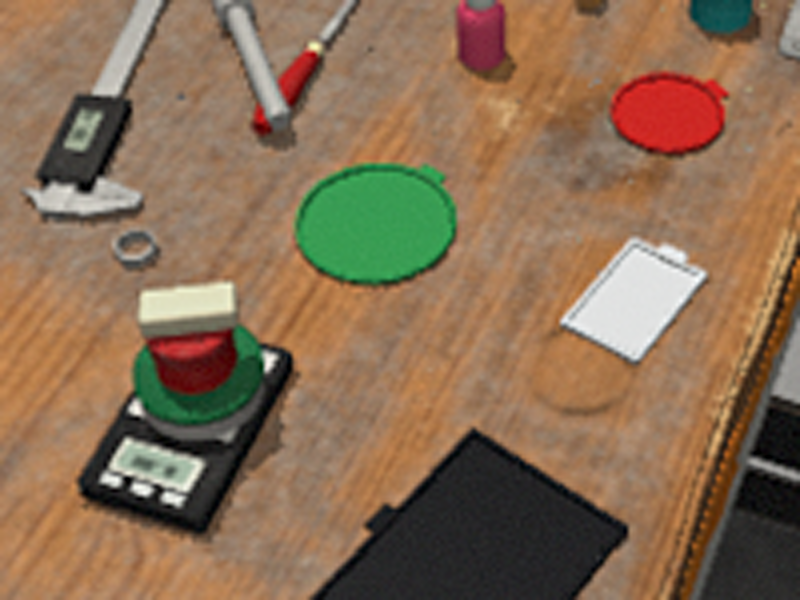

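```bash
cat >> h.py <<'E'
def blob(f,seed,tol=None,lohi=None,space="hsv"):
    c=cv2.cvtColor(f["color"],cv2.COLOR_RGB2HSV); m=cv2.inRange(c,np.array(lohi[0]),np.array(lohi[1]))
    n,l,st,ce=cv2.connectedComponentsWithStats(m)
    i=l[int(seed[1]),int(seed[0])]
    if i==0: 
        print("seed off",c[int(seed[1]),int(seed[0])]); return None
    return (l==i)
def wcont(f,m,z):
    cs,_=cv2.findContours(m.astype(np.uint8),cv2.RETR_EXTERNAL,cv2.CHAIN_APPROX_NONE)
    c=max(cs,key=cv2.contourArea)[:,0,:]
    return np.array([px2w(f,u,v,z)[:2] for u,v in c])
E
python3 - <<'E'
from h import *
S={"top":dict(green=((257,193),((50,100,60),(75,255,255))),red=((325,224),((0,150,120),(6,255,255))),white=((272,252),((0,0,190),(180,40,255))),black=((197,266),((0,0,0),(180,255,70)))),
"scene":dict(green=((254,236),((50,100,60),(75,255,255))),red=((327,208),((0,150,120),(6,255,255))),white=((319,255),((0,0,170),(180,60,255))),black=((275,325),((0,0,0),(180,255,50))))}
for n in S:
    f=grab_frame(n)
    for k,(s,lh) in S[n].items():
        m=blob(f,s,lohi=lh)
        if m is None: continue
        w=wcont(f,cv2.morphologyEx(m.astype(np.uint8),cv2.MORPH_OPEN,np.ones((7,7),np.uint8)),4)
        print(n,k,m.sum(),"minrect",np.round(np.array(cv2.minAreaRect(w.astype(np.float32))[0]),1),np.round(cv2.minAreaRect(w.astype(np.float32))[1],1),round(cv2.minAreaRect(w.astype(np.float32))[2],1),"ell",np.round(cv2.fitEllipse(w.astype(np.float32))[0],1),np.round(cv2.fitEllipse(w.astype(np.float32))[1],1))
E
```

```text
top green 1028 minrect [ 625.1 -259.6] [85.4 84. ] 88.8 ell [ 625.6 -259.8] [85.4 85.9]
top red 624 minrect [ 544.9 -429.2] [63.7 63.3] 88.5 ell [ 545.3 -428.6] [64.8 65.6]
top white 576 minrect [ 483.  -301.2] [72.2 43. ] 88.5 ell [ 483.2 -299.4] [47.6 82.3]
top black 2114 minrect [ 454.3 -116.9] [128.4  89.8] 89.4 ell [ 454.2 -117.5] [101.  154.2]
scene green 967 minrect [ 624.6 -257.6] [86.1 86.7] 36.8 ell [ 624.6 -258.6] [86.2 88.7]
scene red 456 minrect [ 545.6 -426.7] [61.4 59.4] 34.2 ell [ 544.9 -427.5] [60.4 67. ]
scene white 593 minrect [ 481.9 -294.9] [45.8 65.5] 2.4 ell [ 481.8 -294.8] [49.  70.1]
scene black 3336 minrect [ 454.9 -114.8] [130.8  97.6] 89.5 ell [ 452.4 -115. ] [104.4 150.2]
```

```bash
cat > fit.py <<'E'
from h import *
from scipy.optimize import least_squares
def box(x,y,a,sx,sy,z0,z1):
    c,s=np.cos(a),np.sin(a); R=np.array([[c,-s],[s,c]])
    return [np.r_[R@[i*sx/2,j*sy/2]+[x,y],z] for z in(z0,z1) for i,j in((1,1),(-1,1),(-1,-1),(1,-1))]
def circ(x,y,rad,z,n=40):
    t=np.linspace(0,2*np.pi,n); return np.c_[x+rad*np.cos(t),y+rad*np.sin(t),0*t+z]
def draw(f,name,shapes,x0,y0,x1,y1,k):
    im=cv2.cvtColor(f["color"],cv2.COLOR_RGB2BGR)[y0:y1,x0:x1]
    im=cv2.resize(im,None,fx=k,fy=k,interpolation=cv2.INTER_CUBIC)
    for s,col in shapes:
        p=np.array([(w2px(f,q)+0.5-[x0,y0])*k for q in s]).astype(np.int32)
        cv2.polylines(im,[p],True,col,1)
    cv2.imwrite(f"pics/{name}.png",im)
E
python3 - <<'E'
from fit import *
f=grab_frame("top"); q=lambda u,v,z: np.round(px2w(f,150+u/4-.5,140+v/4-.5,z)[:2],1)
sc=[q(57,222,15),q(218,166,15),q(256,268,0),q(93,322,0)]
print("scale",sc,np.mean(sc,0)); d=(sc[0]-sc[1]+sc[3]-sc[2]);print(np.arctan2(d[1],d[0]),np.linalg.norm(sc[0]-sc[1]),np.linalg.norm(sc[1]-sc[2]))
e=[q(146,180,80),q(122,210,80),q(182,262,80),q(200,232,80)]
print("eraser",e,np.mean(e,0)); d=e[0]-e[3]+e[1]-e[2]; print(np.arctan2(d[1],d[0]),np.linalg.norm(e[0]-e[3]),np.linalg.norm(e[0]-e[1]))
print("tin",q(171,232,36)," pot",q(164,225,66))
print("ring",q(267,70,4),"bottle",q(662,150,30))
E
```

```text
scale [array([623.3, -42.6]), array([ 655.2, -138.8]), array([ 594.5, -159.1]), array([564. , -60.6])] [ 609.25  -100.275]
1.880946473498832 101.35112234208366 64.00453108960338
eraser [array([ 635.7, -109.4]), array([619.1, -96.1]), array([ 589.1, -129.4]), array([ 605.7, -139.4])] [ 612.4   -118.575]
0.8121557659617744 42.42640687119285 21.27087210247857
tin [ 612.6 -114.7]  pot [ 612.2 -116.6]
ring [ 716.7 -167.3] bottle [ 656.2 -405.8]
```

```bash
cat > ov.py <<'E'
from fit import *
sh=[]
def b(*a):
    p=box(*a[:-1]); sh.append((p[:4],a[-1])); sh.append((p[4:],a[-1]))
b(609.3,-100.5,1.884,105,66,0,15,(255,255,0))
b(612,-118,0.812-np.pi/2,20,45,66,80,(255,0,255))
sh.append((circ(613.5,-115.3,31.5,36),(255,255,255))); sh.append((circ(612.5,-117,20.5,66),(255,255,255)))
sh.append((circ(625,-259,44.5,5),(0,0,255)));sh.append((circ(545.2,-428,33.5,5),(255,0,0)))
b(482.5,-298,0,46,71,0,5,(0,0,255)); b(454.6,-116.3,1.5708,131,92,0,5,(0,255,255))
draw(grab_frame("top"),"ovt",sh,150,140,350,290,4)
draw(grab_frame("scene"),"ovs",sh,160,180,360,330,4)
E
python3 ov.py
```

```text
(no output)
```

View pics/ovt.png

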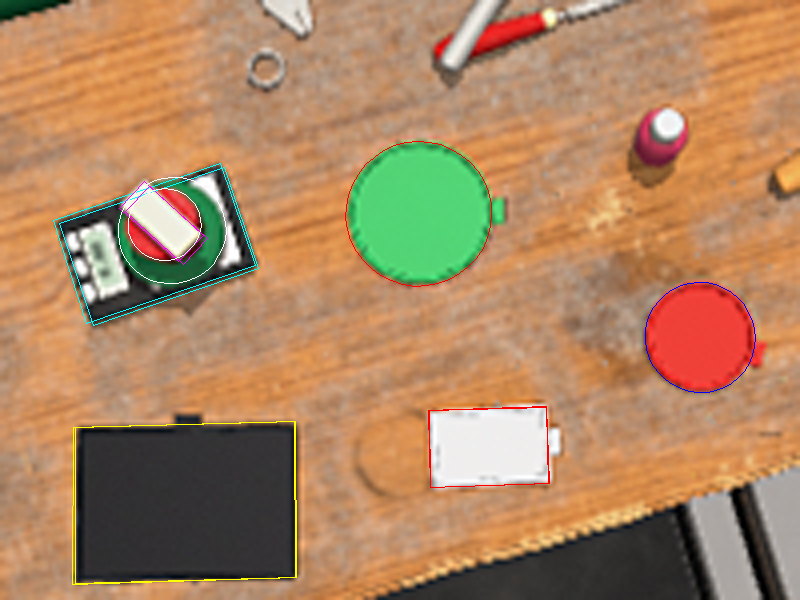

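View pics/ovs.png

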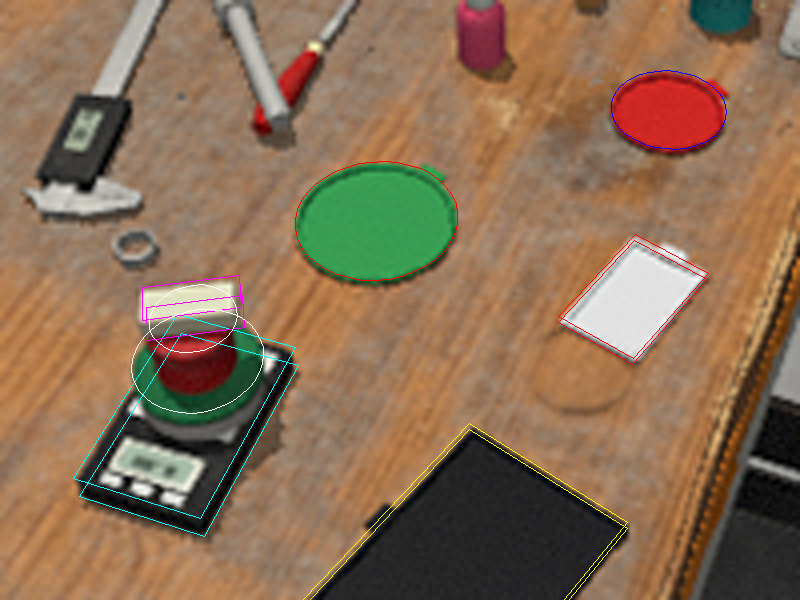

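Every overlay fits to within about 2 mm. The eraser's angle is roughly 4° off, so I'll refine it from the wrist camera. Before moving I'm checking how tall the curved rim on the left and the lamp are, and working out the first approach.

```bash
cat >> h.py <<'E'
def plan(x,y,z,yaw):
    """shift in present tool axes + turn about tool z, for TCP target (tool down)"""
    from scipy.spatial.transform import Rotation as R
    s=sense(); M=R.from_euler('xyz',s["tcp_rot"])
    d=M.inv().apply(np.array([x,y,z])-s["eef_pos"])
    T=R.from_euler('xyz',[np.pi,0,yaw]); w=(M.inv()*T).as_rotvec()
    print("t",round(s["clock"],2),"pose",np.round(s["eef_pos"],1),np.round(s["tcp_rot"],3),"F",np.round(s["contact_force"],1),"open",round(s["opening"],3))
    print(" shift",np.round(d,1),"turn",np.round(w,3),"q",np.round(s["qpos"],2))
E
python3 - <<'E'
from h import *
ft=grab_frame("top");fs=grab_frame("scene")
for uv in [(138,290),(128,200),(100,130),(85,60)]:
    for z in (0,50,100,200,300):
        p=px2w(ft,*uv,z); print(uv,z,np.round(p),np.round(w2px(fs,p)))
for uv in [(183,75),(168,100)]:
    for z in (0,100,200,300):
        p=px2w(ft,*uv,z); print("lamp",uv,z,np.round(p),np.round(w2px(fs,p)))
plan(612,-118,300,0.812)
E
```

```text
(138, 290) 0 [400.  20.   0.] [248. 404.]
(138, 290) 50 [404.   4.  50.] [251. 380.]
(138, 290) 100 [409. -13. 100.] [254. 354.]
(138, 290) 200 [417. -46. 200.] [261. 295.]
(138, 290) 300 [426. -80. 300.] [269. 225.]
(128, 200) 0 [615.  47.   0.] [145. 340.]
(128, 200) 50 [608.  29.  50.] [150. 320.]
(128, 200) 100 [601.  11. 100.] [154. 298.]
(128, 200) 200 [586. -25. 200.] [164. 247.]
(128, 200) 300 [572. -61. 300.] [177. 187.]
(100, 130) 0 [792. 119.   0.] [ 53. 316.]
(100, 130) 50 [775.  97.  50.] [ 59. 297.]
(100, 130) 100 [758.  75. 100.] [ 65. 276.]
(100, 130) 200 [725.  31. 200.] [ 78. 229.]
(100, 130) 300 [691. -13. 300.] [ 94. 173.]
(85, 60) 0 [975. 161.   0.] [-16. 283.]
(85, 60) 50 [948. 137.  50.] [-10. 265.]
(85, 60) 100 [922. 113. 100.] [ -3. 247.]
(85, 60) 200 [869.  64. 200.] [ 12. 204.]
(85, 60) 300 [816.  16. 300.] [ 30. 152.]
lamp (183, 75) 0 [932. -85.   0.] [102. 222.]
lamp (183, 75) 100 [ 883. -107.  100.] [110. 192.]
lamp (183, 75) 200 [ 835. -129.  200.] [120. 156.]
lamp (183, 75) 300 [ 786. -151.  300.] [131. 112.]
lamp (168, 100) 0 [866. -47.   0.] [106. 244.]
lamp (168, 100) 100 [825. -73. 100.] [114. 212.]
lamp (168, 100) 200 [ 783. -100.  200.] [124. 174.]
lamp (168, 100) 300 [ 742. -126.  300.] [136. 127.]
t 0.6 pose [ 187.6 -596.2  404.7] [ 3.142 -0.     0.305] F [-0.8  0.5  0.5] open 1.001
 shift [ 548.4 -328.8  104.7] turn [ 0.    -0.    -0.507] q [-1.27  0.35  1.63  0.    1.16 -0.  ]
```

Targets, from the two cameras: the pile is near (612,-116). The rim on the left is at y > 0 and the lamp head is at x > 740, so both are clear of the path. Moving above the pile at height.

```bash
python3 -m creep '[[0,0,0,34,-20.5,4.5,0],[0,0,0,34,-20.5,4.5,0],[0,0,0,34,-20.5,4.5,0],[0,0,0,34,-20.5,4.5,0],[0,0,0,34,-20.5,4.5,0],[0,0,0,34,-20.5,4.5,0],[0,0,0,34,-20.5,4.5,0],[0,0,0,34,-20.5,4.5,0],[0,0,0,34,-20.5,4.5,0],[0,0,0,34,-20.5,4.5,0]]' 40; python3 -c "
from h import *
plan(612,-118,320,0.79)"
```

```text
clock: 1.43
eef_pos: [456.2, -293.6, 359.0]
tcp_rot: [3.132, -0.0, 0.293]
contact_force: [0.2, -0.4, -0.6]
opening: 1.004
t 1.43 pose [ 456.2 -293.6  359. ] [ 3.132 -0.     0.293] F [ 0.2 -0.4 -0.6] open 1.004
 shift [ 199.8 -123.5   37.9] turn [ 0.009  0.002 -0.497] q [-0.57  0.27  1.86 -0.01  1.    0.71]
```

```bash
python3 -m creep '[[0,0,-0.1,30,-24,8,0],[0,0,-0.1,32,-21,8,0],[0,0,-0.1,34,-17,8,0],[0,0,-0.1,37,-13,8,0],[0,0,-0.1,38,-9,6,0],[0,0,0,0,0,0,0]]'; python3 - <<'E'
from h import *
plan(612,-118,320,0.79)
f=grab_frame("wrist"); crop(f,"w1",0,0,560,420,1)
print(w2px(f,[612,-118,80]))
E
```

```text
clock: 1.93
eef_pos: [576.2, -123.2, 319.5]
tcp_rot: [3.128, 0.001, 0.821]
contact_force: [-1.2, -0.0, -1.1]
opening: 1.003
t 1.93 pose [ 576.2 -123.2  319.5] [3.128e+00 1.000e-03 8.210e-01] F [-1.2 -0.  -1.1] open 1.003
 shift [28.2 22.7 -0.3] turn [0.013 0.001 0.031] q [-0.21  0.39  1.79 -0.01  0.95  0.54]
[307.65526827 188.18817325]
```

View pics/w1.png

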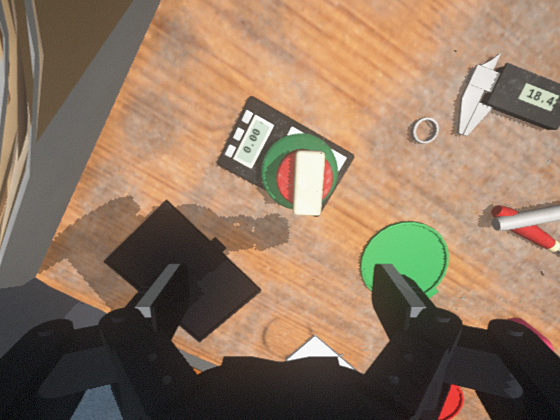

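The wrist view shows the cream block at about (309,182) on the red pot and green tin, with a blank of bare bench around them. I'll measure its top face.

```bash
cat >> h.py <<'E'
def eraser_wrist(f,seed,z=80):
    m=blob(f,seed,lohi=((15,10,190),(40,90,255)))
    if m is None: return
    w=wcont(f,m,z).astype(np.float32); rc=cv2.minAreaRect(w); b=cv2.boxPoints(rc)
    e=[b[1]-b[0],b[2]-b[1]]; l=max(e,key=np.linalg.norm); a=np.arctan2(l[1],l[0])%np.pi
    print("eraser",np.round(rc[0],1),"size",np.round(rc[1],1),"long axis",round(float(a),3))
E
python3 - <<'E'
from h import *
f=grab_frame("wrist"); eraser_wrist(f,(309,170)); crop(f,"w2",200,80,400,230,4)
E
```

```text
eraser [ 614.3 -116.5] size [45.3 19.4] long axis 0.781
```

View pics/w2.png

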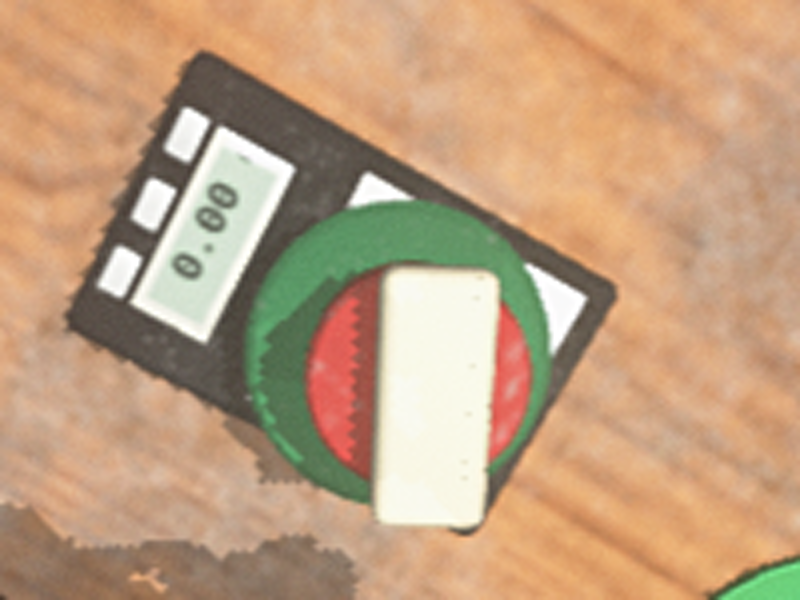

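The block is at (613.5,-117) with its long axis at 0.78 rad, and its measured size of 45×19 mm matches the description. Moving above it and starting down.

```bash
python3 -m creep '[[0.013,0,0.03,14,12,0,0],[0,0,0,14,12,0,0],[0,0,0,0,0,0,0]]'; python3 -c "
from h import *
plan(613.5,-117,244.5,0.785)"
```

```text
clock: 2.28
eef_pos: [609.4, -125.3, 320.4]
tcp_rot: [-3.14, 0.005, 0.778]
contact_force: [0.1, 0.9, 0.2]
opening: 0.999
t 2.28 pose [ 609.4 -125.3  320.4] [-3.14   0.005  0.778] F [0.1 0.9 0.2] open 0.999
 shift [ 9.1 -3.  75.9] turn [-0.001  0.005 -0.007] q [-0.2   0.44  1.71 -0.    1.    0.59]
```

```bash
python3 -m creep '[[0,0.005,-0.007,9,-3,20,0],[0,0,0,0,0,25,0],[0,0,0,0,0,20,0],[0,0,0,0,0,0,0]]'; python3 -c "
from h import *
plan(613.5,-117,244.5,0.785)"
```

```text
clock: 2.62
eef_pos: [611.5, -122.3, 256.4]
tcp_rot: [3.139, -0.001, 0.776]
contact_force: [-1.3, -0.5, -0.9]
opening: 0.998
t 2.62 pose [ 611.5 -122.3  256.4] [ 3.139e+00 -1.000e-03  7.760e-01] F [-1.3 -0.5 -0.9] open 0.998
 shift [ 5.1 -2.4 11.9] turn [ 0.003 -0.001 -0.009] q [-0.2   0.52  1.75 -0.    0.87  0.6 ]
```

```bash
python3 -m creep '[[0,0,0,5,-2.4,10,0],[0,0,0,2,-1,1,0.5],[0,0,0,0,0,0,0.6],[0,0,0,0,0,0,0.6]]' 30; python3 - <<'E'
from h import *
plan(613.5,-117,244.5,0.785)
f=grab_frame("scene"); crop(f,"s3",150,190,290,295,5.7)
f=grab_frame("wrist"); crop(f,"w3",0,0,560,420,1)
E
```

```text
clock: 2.95
eef_pos: [612.5, -117.3, 246.9]
tcp_rot: [3.139, -0.001, 0.771]
contact_force: [0.1, -0.3, 0.5]
opening: 0.605
t 2.95 pose [ 612.5 -117.3  246.9] [ 3.139e+00 -1.000e-03  7.710e-01] F [ 0.1 -0.3  0.5] open 0.605
 shift [0.9 0.5 2.4] turn [ 0.003 -0.001 -0.014] q [-0.19  0.53  1.75 -0.    0.85  0.61]
```

View pics/s3.png

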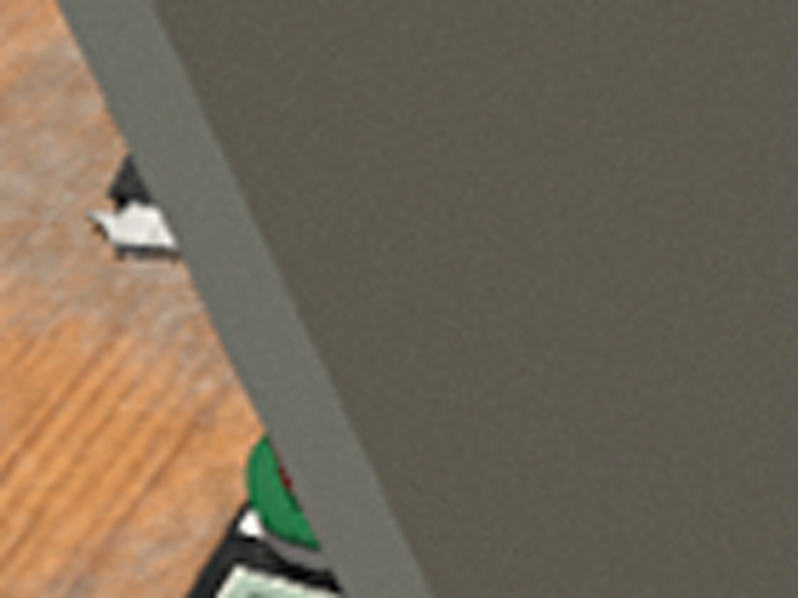

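View pics/w3.png

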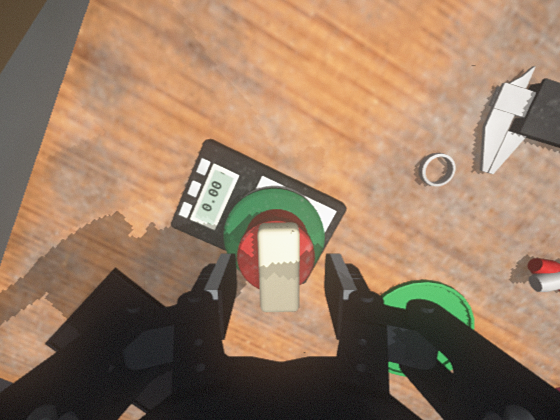

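The wrist view puts the block at x≈279, midway between the fingers (inner faces at 235 and 326). To check fingertip height I'll project points along the finger into the picture.

```bash
cat >> h.py <<'E'
def tool2w(p):
    from scipy.spatial.transform import Rotation as R
    s=sense(); return s["eef_pos"]+R.from_euler('xyz',s["tcp_rot"]).apply(p)
def tipdraw(f,name,half,x0,y0,x1,y1,k,hs=(155,160,165,170,175)):
    im=cv2.cvtColor(f["color"],cv2.COLOR_RGB2BGR)[y0:y1,x0:x1]
    im=cv2.resize(im,None,fx=k,fy=k,interpolation=cv2.INTER_CUBIC)
    for h in hs:
        for sg in(-1,1):
            p=((w2px(f,tool2w([11,sg*half,h]))+.5-[x0,y0])*k).astype(int)
            cv2.circle(im,tuple(map(int,p)),2,(0,0,255) if h!=170 else (255,255,0),-1)
    cv2.imwrite(f"pics/{name}.png",im)
E
python3 - <<'E'
from h import *
f=grab_frame("wrist"); tipdraw(f,"w4",25.7,180,200,380,350,4)
E
```

```text
(no output)
```

View pics/w4.png

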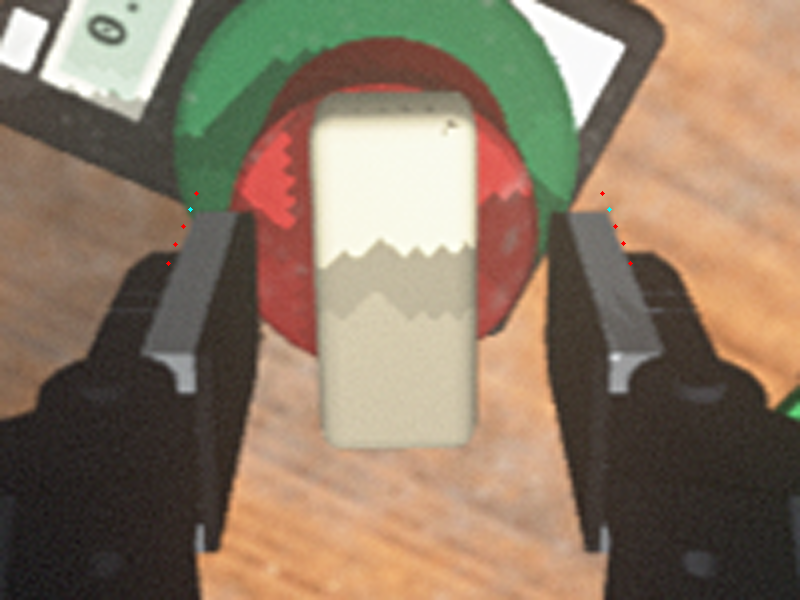

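The tips sit about 169 mm ahead of the TCP at this opening, so roughly 172 mm when closed on 20 mm. Going down the last 2.5 mm and closing.

```bash
python3 -m creep '[[0,0,-0.01,0.8,-0.3,2.4,0.6],[0,0,0,0,0,0,0.8],[0,0,0,0,0,0,1],[0,0,0,0,0,0,1],[0,0,0,0,0,0,1],[0,0,0,0,0,0,1]]' 30; python3 - <<'E'
from h import *
plan(613.5,-117,244.5,0.785)
f=grab_frame("wrist"); tipdraw(f,"w5",10,180,200,380,350,4)
E
```

```text
clock: 3.6
eef_pos: [613.9, -116.3, 246.2]
tcp_rot: [3.136, -0.003, 0.783]
contact_force: [0.0, -0.1, 0.5]
opening: 0.222
t 3.6 pose [ 613.9 -116.3  246.2] [ 3.136e+00 -3.000e-03  7.830e-01] F [ 0.  -0.1  0.5] open 0.222
 shift [-0.8  0.2  1.7] turn [ 0.006 -0.003 -0.002] q [-0.19  0.53  1.75 -0.    0.85  0.6 ]
```

View pics/w5.png

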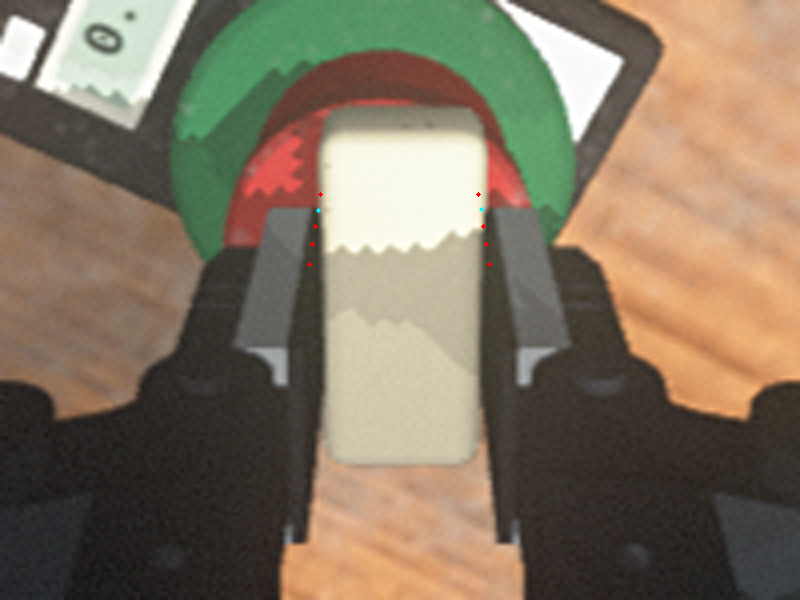

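It closed on about 20 mm, but the bite looks shallow at about 5 mm. I'll reopen a little, go about 3 mm lower and close again.

```bash
python3 -m creep '[[0,0,0,0,0,0,0.6],[0,0,0,0,0,0,0.6],[0.003,0,0,-0.5,0,3,0.6],[0,0,0,0,0,1.5,0.6],[0,0,0,0,0,0,0.7],[0,0,0,0,0,0,1],[0,0,0,0,0,0,1],[0,0,0,0,0,0,1],[0,0,0,0,0,0,1]]' 30; python3 - <<'E'
from h import *
plan(613.5,-117,242.5,0.785)
E
```

```text
clock: 4.4
eef_pos: [613.5, -116.8, 241.1]
tcp_rot: [3.139, -0.003, 0.783]
contact_force: [-1.0, -0.7, 0.4]
opening: 0.226
t 4.4 pose [ 613.5 -116.8  241.1] [ 3.139e+00 -3.000e-03  7.830e-01] F [-1.  -0.7  0.4] open 0.226
 shift [-0.2  0.2 -1.4] turn [ 0.002 -0.003 -0.002] q [-0.19  0.54  1.75  0.    0.84  0.6 ]
```

Gripped at opening 0.226 with TCP z 241.1, so the block's underside is TCP−175.1. Lifting.

```bash
python3 -m creep '[[0,0,0,0,0,-10,1],[0,0,0,0,0,-20,1],[0,0,0,0,0,-25,1],[0,0,0,0,0,-25,1],[0,0,0,0,0,0,1]]'; python3 - <<'E'
from h import *
plan(482.5,-297.5,300,1.571)
f=grab_frame("wrist"); crop(f,"w6",0,0,560,420,1)
E
```

```text
clock: 4.82
eef_pos: [612.5, -116.6, 324.5]
tcp_rot: [-3.14, -0.0, 0.783]
contact_force: [1.9, -0.7, 0.3]
opening: 0.223
t 4.82 pose [ 612.5 -116.6  324.5] [-3.14  -0.     0.783] F [ 1.9 -0.7  0.3] open 0.223
 shift [-219.8   36.6   24.4] turn [-0.001 -0.001 -0.788] q [-0.19  0.43  1.71  0.    1.    0.6 ]
```

View pics/w6.png

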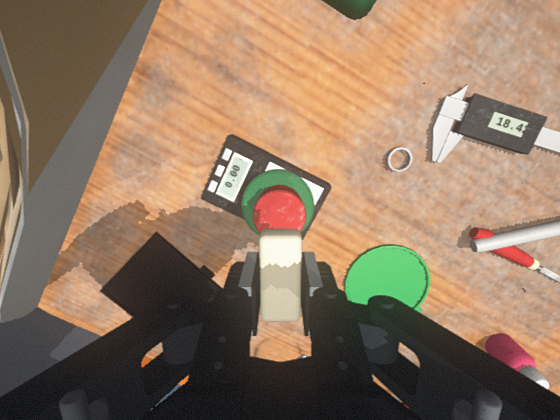

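The wrist view shows the block held at (280,275), with the pot left standing on the tin. Carrying it to the white tray.

```bash
python3 -m creep '[[0,0,0,-18,3,4,1],[0,0,0,-30,5,4,1],[0,0,0,-36,6,4,1],[0,0,0,-36,6,4,1],[0,0,0,-36,6,4,1],[0,0,0,-36,6,4,1],[0,0,0,-20,4,0,1],[0,0,0,-5,0,0,1]]';  python3 -m creep '[[0,0,-0.1,0,0,0,1],[0,0,-0.1,0,0,0,1],[0,0,-0.1,0,0,0,1],[0,0,-0.1,0,0,0,1],[0,0,-0.1,0,0,0,1],[0,0,-0.1,0,0,0,1],[0,0,-0.1,0,0,0,1],[0,0,-0.06,0,0,0,1],[0,0,0,0,0,0,1]]'; python3 - <<'E'
from h import *
plan(482.5,-297.5,220,1.571)
E
```

```text
clock: 5.53
eef_pos: [478.5, -298.7, 296.0]
tcp_rot: [-3.138, -0.001, 0.789]
contact_force: [-0.2, -0.6, 0.5]
opening: 0.221
clock: 6.28
eef_pos: [477.3, -295.7, 292.3]
tcp_rot: [-3.134, -0.009, 1.582]
contact_force: [0.7, 0.6, 0.4]
opening: 0.226
t 6.28 pose [ 477.3 -295.7  292.3] [-3.134 -0.009  1.582] F [0.7 0.6 0.4] open 0.226
 shift [-2.5  5.7 72.3] turn [-0.007 -0.009  0.011] q [-0.56  0.39  1.86  0.    0.9  -0.57]
```

```bash
python3 -m creep '[[-0.007,-0.009,0.011,-1.5,5.5,15,1],[0,0,0,0,0,25,1],[0,0,0,0,0,25,1],[0,0,0,0,0,15,1],[0,0,0,0,0,0,1]]'; python3 - <<'E'
from h import *
plan(482.5,-297.5,178.6,1.571)
f=grab_frame("wrist"); crop(f,"w7",0,0,560,420,1)
f=grab_frame("top"); crop(f,"t7",230,215,320,282,8)
E
```

```text
clock: 6.7
eef_pos: [485.1, -294.8, 210.4]
tcp_rot: [3.138, 0.002, 1.561]
contact_force: [-0.6, 0.8, 0.1]
opening: 0.221
t 6.7 pose [ 485.1 -294.8  210.4] [3.138e+00 2.000e-03 1.561e+00] F [-0.6  0.8  0.1] open 0.221
 shift [-2.6 -2.6 31.8] turn [ 0.004  0.002 -0.01 ] q [-0.55  0.52  1.89  0.    0.72 -0.54]
```

View pics/w7.png

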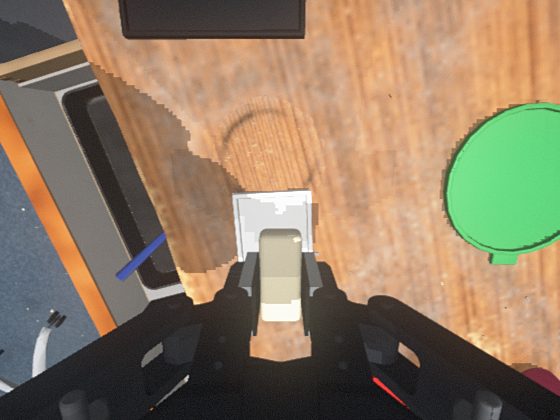

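View pics/t7.png

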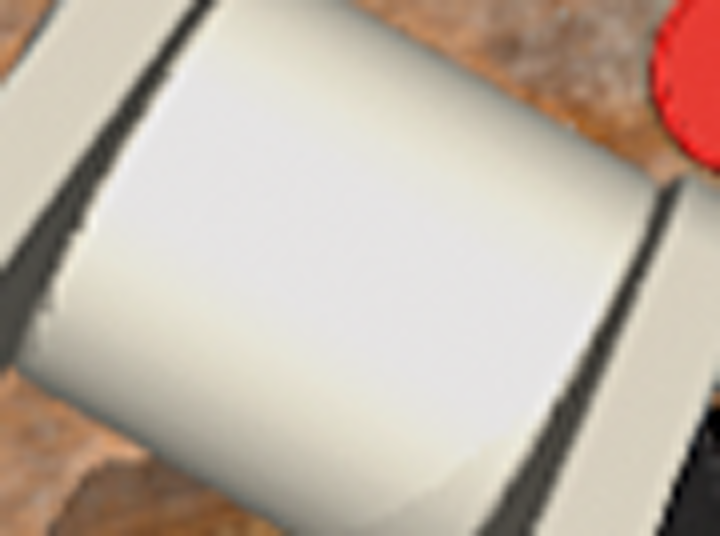

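The wrist view shows the white tray's far edge from (233,193) to (312,190), with the block lined up over it. I'll check that edge against the tray position I measured earlier.

```bash
python3 - <<'E'
from h import *
f=grab_frame("wrist")
a=px2w(f,233,193.5,5);b=px2w(f,312,190.5,5); print(np.round(a,1),np.round(b,1),np.round((a+b)/2,1), np.linalg.norm(a-b))
print(np.round(px2w(f,280,275,80-175.1+210.4-66+0),1))
E
```

```text
[ 460.6 -264.5    5. ] [ 507.  -263.2    5. ] [ 483.8 -263.9    5. ] 46.43872468127036
[ 487.7 -294.6   49.3]
```

```bash
python3 -m creep '[[0.004,0.002,-0.01,-3.5,-2,12,1],[0,0,0,0,0,9,1],[0,0,0,0,0,0,1]]'; python3 - <<'E'
from h import *
plan(483,-298.5,178.6,1.571)
E
```

```text
clock: 7.1
eef_pos: [485.5, -300.3, 194.3]
tcp_rot: [3.134, 0.005, 1.572]
contact_force: [-0.3, 0.6, 0.6]
opening: 0.224
t 7.1 pose [ 485.5 -300.3  194.3] [3.134 0.005 1.572] F [-0.3  0.6  0.6] open 0.224
 shift [ 1.8 -2.7 15.7] turn [0.008 0.005 0.001] q [-0.56  0.55  1.89 -0.    0.69 -0.56]
```

```bash
python3 -m creep '[[0.008,0.005,0,1.5,-2.5,9,1],[0,0,0,0,0,5,1],[0,0,0,0,0,0,1],[0,0,0,0,0,0,1]]'; python3 - <<'E'
from h import *
plan(483,-298.5,178.6,1.571)
E
```

```text
clock: 7.43
eef_pos: [482.8, -299.0, 179.0]
tcp_rot: [-3.141, -0.0, 1.571]
contact_force: [-0.3, 0.2, -0.7]
opening: 0.222
t 7.43 pose [ 482.8 -299.   179. ] [-3.141 -0.     1.571] F [-0.3  0.2 -0.7] open 0.222
 shift [0.5 0.2 0.4] turn [-0.001 -0.     0.   ] q [-0.56  0.57  1.9  -0.    0.67 -0.56]
```

```bash
python3 -m creep '[[0,0,0,0,0,1.2,1],[0,0,0,0,0,0,1],[0,0,0,0,0,0,0.9],[0,0,0,0,0,0,0.7],[0,0,0,0,0,0,0.6],[0,0,0,0,0,0,0.5],[0,0,0,0,0,0,0.5]]'; python3 - <<'E'
from h import *
plan(483,-298.5,178.6,1.571)
f=grab_frame("wrist"); crop(f,"w8",180,150,380,300,4)
E
```

```text
clock: 8.02
eef_pos: [483.2, -299.2, 178.5]
tcp_rot: [3.141, 0.001, 1.571]
contact_force: [-0.0, 0.2, -0.1]
opening: 0.5
t 8.02 pose [ 483.2 -299.2  178.5] [3.141e+00 1.000e-03 1.571e+00] F [-0.   0.2 -0.1] open 0.5
 shift [ 0.7 -0.2 -0.1] turn [0.001 0.001 0.   ] q [-0.56  0.57  1.9  -0.    0.67 -0.56]
```

View pics/w8.png

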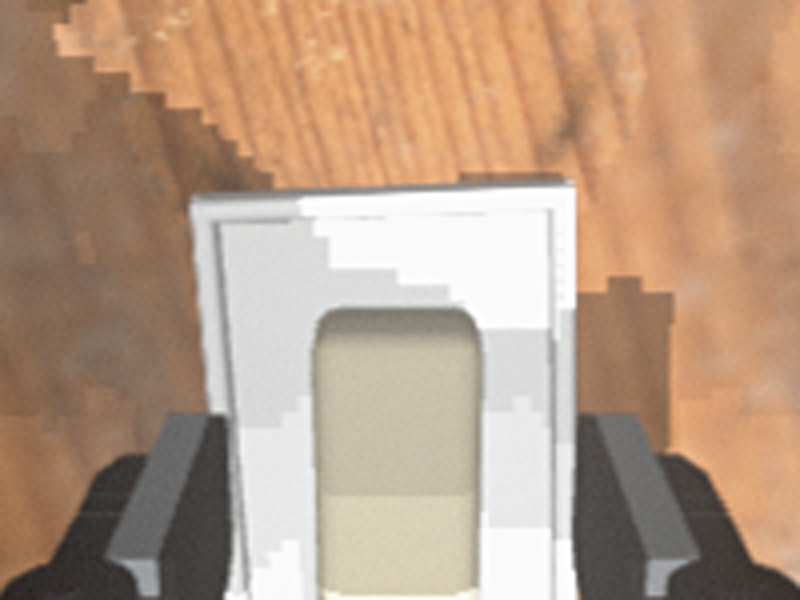

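The block lies flat inside the white tray, upright and released, with the jaws clear of it on both sides. Retreating and going back to the pile for the pot.

```bash
python3 -m creep '[[0,0,0,0,0,-15,0.3],[0,0,0,0,0,-35,0],[0,0,0,0,0,-40,0],[0,0,0,0,0,-30,0],[0,0,0,0,0,0,0]]'; python3 - <<'E'
from h import *
plan(613,-116,310,1.571)
E
```

```text
clock: 8.48
eef_pos: [482.5, -298.6, 300.9]
tcp_rot: [-3.137, -0.003, 1.571]
contact_force: [1.2, -0.9, 0.6]
opening: 0.999
t 8.48 pose [ 482.5 -298.6  300.9] [-3.137e+00 -3.000e-03  1.571e+00] F [ 1.2 -0.9  0.6] open 0.999
 shift [182.6 130.5  -9.2] turn [-0.005 -0.003  0.   ] q [-0.56  0.39  1.85 -0.    0.91 -0.56]
```

```bash
python3 -m creep '[[-0.005,-0.003,0,20,14,-4,0],[0,0,0,32,23,-4,0],[0,0,0,32,23,-4,0],[0,0,0,32,23,0,0],[0,0,0,32,23,0,0],[0,0,0,20,14,0,0],[0,0,0,8,5,0,0],[0,0,0,0,0,0,0]]'; python3 - <<'E'
from h import *
plan(613,-116,310,1.571)
f=grab_frame("wrist"); crop(f,"w9",160,120,400,300,3)
E
```

```text
clock: 9.15
eef_pos: [612.8, -116.5, 316.2]
tcp_rot: [3.132, 0.004, 1.566]
contact_force: [0.2, 0.2, 0.6]
opening: 0.998
t 9.15 pose [ 612.8 -116.5  316.2] [3.132 0.004 1.566] F [0.2 0.2 0.6] open 0.998
 shift [0.6 0.2 6.2] turn [ 0.009  0.004 -0.004] q [-0.19  0.44  1.72 -0.    0.97 -0.18]
```

View pics/w9.png

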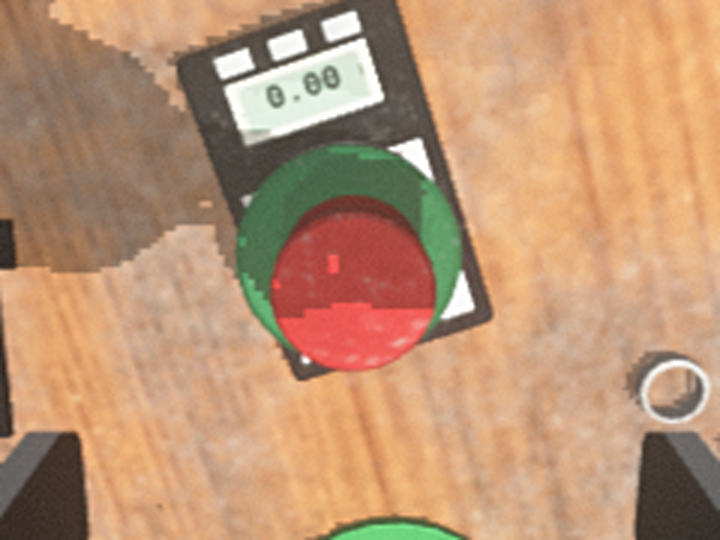

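The wrist crop shows the pot lid centred at about (354,290), with radius 80, and the tin lid centred at about (350,258), with radius 112. I'll convert both to world positions.

```bash
python3 - <<'E'
from fit import *
f=grab_frame("wrist")
q=lambda u,v,z: px2w(f,160+u/3-.5,120+v/3-.5,z)
print("pot",np.round(q(354,290,66),1),"rad",np.linalg.norm(q(434,290,66)-q(354,290,66)),"tin",np.round(q(350,258,36),1),"rad",np.linalg.norm(q(462,258,36)-q(350,258,36)))
draw(f,"w10",[(circ(613,-117,20.5,66),(255,255,255)),(circ(613.3,-115.5,31.5,36),(255,255,255)),(box(609.3,-100.5,1.884,105,66,0,15)[4:],(255,255,0))],160,120,400,300,3)
E
```

```text
pot [ 613.5 -114.    66. ] rad 19.84805524107733 tin [ 612.4 -113.9   36. ] rad 31.257162812054187
```

View pics/w10.png

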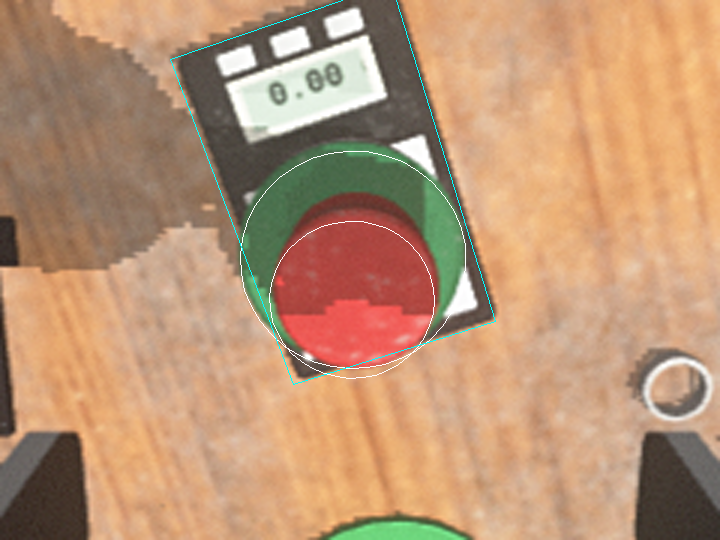

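```bash
python3 -m creep '[[0.008,0.004,-0.004,1.5,0,20,0],[0,0,0,0,0,28,0],[0,0,0,0,0,28,0],[0,0,0,0,0,14,0],[0,0,0,0,0,0,0]]' 40; python3 - <<'E'
from h import *
plan(613.4,-115.3,212,1.571)
E
```

```text
clock: 9.67
eef_pos: [608.0, -125.0, 224.6]
tcp_rot: [3.14, 0.003, 1.563]
contact_force: [-0.7, 0.8, -0.8]
opening: 0.999
t 9.67 pose [ 608.  -125.   224.6] [3.140e+00 3.000e-03 1.563e+00] F [-0.7  0.8 -0.8] open 0.999
 shift [ 9.8  5.3 12.6] turn [ 0.002  0.003 -0.008] q [-0.2   0.56  1.77 -0.    0.81 -0.19]
```

```bash
python3 -m creep '[[0.002,0.003,-0.008,9,5,4,0],[0,0,0,1,0.5,4,0],[0,0,0,0,0,3,0],[0,0,0,0,0,0,0]]' 40; python3 - <<'E'
from h import *
plan(613.4,-115.3,212,1.571)
E
```

```text
clock: 10.0
eef_pos: [612.7, -117.9, 214.3]
tcp_rot: [-3.141, -0.0, 1.567]
contact_force: [0.2, -0.7, -0.2]
opening: 1.001
t 10.0 pose [ 612.7 -117.9  214.3] [-3.141 -0.     1.567] F [ 0.2 -0.7 -0.2] open 1.001
 shift [2.6 0.7 2.3] turn [-0.001 -0.    -0.004] q [-0.19  0.58  1.76 -0.    0.8  -0.19]
```

```bash
python3 -m creep '[[0,0,0,2.6,0.7,2.2,0],[0,0,0,0,0,0,0.3],[0,0,0,0,0,0,0.45],[0,0,0,0,0,0,0.45]]' 40; python3 - <<'E'
from h import *
plan(613.4,-115.3,212,1.571)
f=grab_frame("wrist"); tipdraw(f,"w11",22.5,180,170,380,320,4)
E
```

```text
clock: 10.33
eef_pos: [614.5, -115.1, 214.3]
tcp_rot: [3.139, 0.001, 1.568]
contact_force: [0.6, 1.0, 0.3]
opening: 0.601
t 10.33 pose [ 614.5 -115.1  214.3] [3.139e+00 1.000e-03 1.568e+00] F [0.6 1.  0.3] open 0.601
 shift [-0.2 -1.1  2.3] turn [ 0.003  0.001 -0.003] q [-0.19  0.58  1.76 -0.    0.8  -0.18]
```

View pics/w11.png

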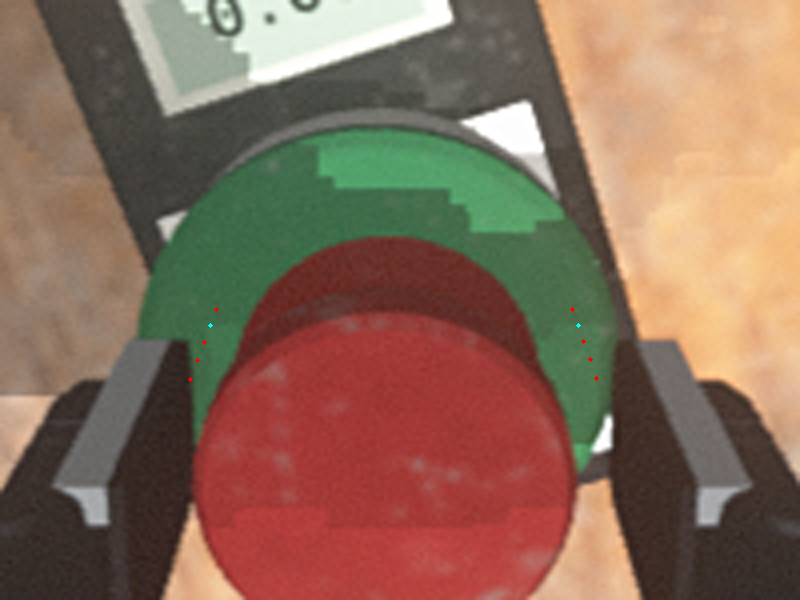

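```bash
python3 -m creep '[[0.002,0,0,0,-1.6,3.5,0.4],[0,0,0,0,0,1.5,0.4],[0,0,0,0,0,0,0.6],[0,0,0,0,0,0,0.8],[0,0,0,0,0,0,0.8],[0,0,0,0,0,0,1],[0,0,0,0,0,0,1]]' 40; python3 - <<'E'
from h import *
plan(613.4,-115.3,210,1.571)
f=grab_frame("wrist"); tipdraw(f,"w12",20.5,180,170,380,320,4)
E
```

```text
clock: 10.97
eef_pos: [613.0, -115.1, 209.7]
tcp_rot: [3.14, 0.001, 1.568]
contact_force: [-0.6, -0.3, 1.6]
opening: 0.468
t 10.97 pose [ 613.  -115.1  209.7] [3.140e+00 1.000e-03 1.568e+00] F [-0.6 -0.3  1.6] open 0.468
 shift [-0.2  0.4 -0.3] turn [ 0.002  0.001 -0.003] q [-0.19  0.58  1.77 -0.    0.79 -0.18]
```

View pics/w12.png

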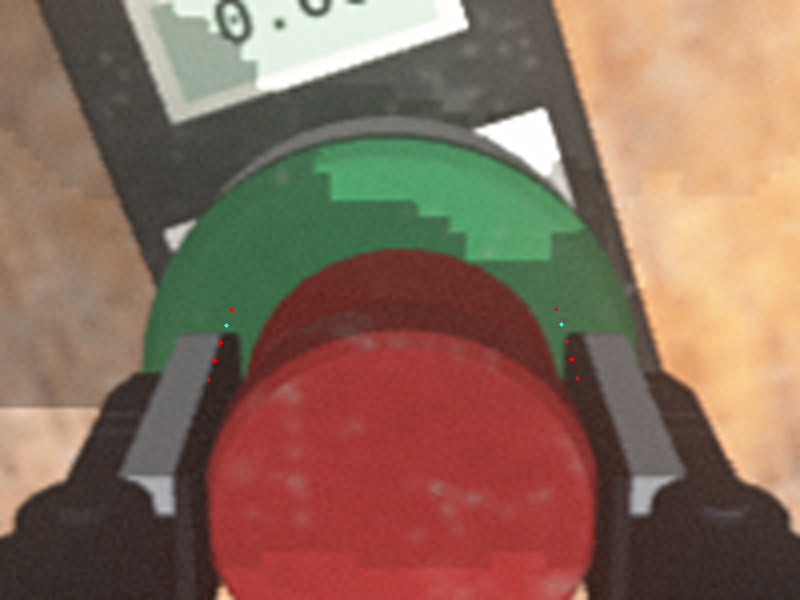

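Gripped at opening 0.468, about 40 mm. The pot's underside is TCP−173.7. Lifting slowly.

```bash
python3 -m creep '[[0,0,0,0,0,-6,1],[0,0,0,0,0,-12,1],[0,0,0,0,0,-20,1],[0,0,0,0,0,-25,1],[0,0,0,0,0,-25,1],[0,0,0,0,0,-10,1],[0,0,0,0,0,0,1]]'; python3 - <<'E'
from h import *
plan(545.2,-427.8,300,1.571)
f=grab_frame("wrist"); crop(f,"w13",0,0,560,420,1)
E
```

```text
clock: 11.6
eef_pos: [612.1, -115.0, 314.2]
tcp_rot: [-3.141, 0.001, 1.568]
contact_force: [0.7, -0.1, -0.3]
opening: 0.469
t 11.6 pose [ 612.1 -115.   314.2] [-3.141e+00  1.000e-03  1.568e+00] F [ 0.7 -0.1 -0.3] open 0.469
 shift [-313.   -66.    14.4] turn [-0.001  0.001 -0.003] q [-0.19  0.44  1.72 -0.    0.98 -0.18]
```

View pics/w13.png

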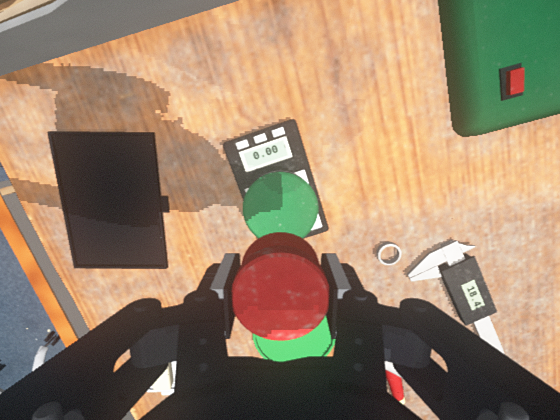

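The pot is held at about (281,290) and the tin is left on the scale at about (281,206). I'll measure both from this view.

```bash
python3 - <<'E'
from h import *
f=grab_frame("wrist")
c=px2w(f,281,292,170.5); print("pot lid",np.round(c,1),"r",np.linalg.norm(px2w(f,329,292,170.5)-c))
m=blob(f,(275,215),lohi=((55,60,40),(85,255,255)))
w=wcont(f,m,36).astype(np.float32); print("tin",cv2.minEnclosingCircle(w), cv2.fitEllipse(w))
E
```

```text
pot lid [ 613.3 -110.7  170.5] r 19.778373500984785
tin ((612.8696899414062, -113.18910217285156), 31.562667846679688) ((612.896484375, -110.38202667236328), (55.659183502197266, 63.66276168823242), 88.60331726074219)
```

```bash
python3 -m creep '[[0,0,0,-14,-3,0,1],[0,0,0,-28,-6,0,1],[0,0,0,-38,-8,2,1],[0,0,0,-38,-8,2,1],[0,0,0,-38,-8,2,1],[0,0,0,-38,-8,2,1],[0,0,0,-38,-8,2,1],[0,0,0,-38,-8,2,1],[0,0,0,-30,-6,0,1],[0,0,0,-12,-3,0,1]]'; python3 -m creep '[[0,0,0,0,0,0,1],[0,0,0,0,0,0,1]]'; python3 - <<'E'
from h import *
plan(545.2,-427.8,240,1.571)
f=grab_frame("wrist"); crop(f,"w14",0,0,560,420,1)
E
```

```text
clock: 12.53
eef_pos: [535.5, -440.3, 281.7]
tcp_rot: [-3.119, -0.01, 1.576]
contact_force: [-0.3, 1.3, -0.4]
opening: 0.469
clock: 12.7
eef_pos: [532.4, -444.0, 277.9]
tcp_rot: [-3.115, -0.012, 1.571]
contact_force: [-0.0, -0.1, -0.3]
opening: 0.47
t 12.7 pose [ 532.4 -444.   277.9] [-3.115 -0.012  1.571] F [-0.  -0.1 -0.3] open 0.47
 shift [15.7 13.8 37.8] turn [-0.026 -0.012  0.   ] q [-0.7   0.59  1.56 -0.01  1.02 -0.69]
```

View pics/w14.png

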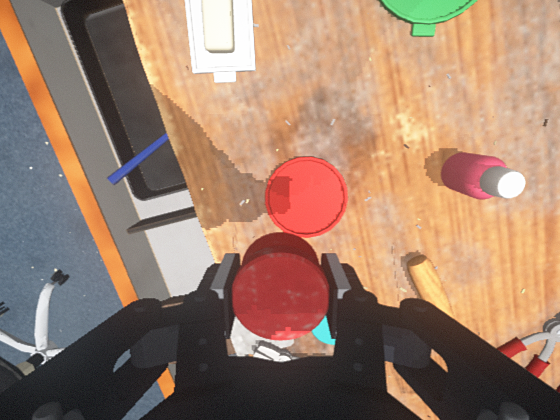

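The pot is still held and the empty red tray is ahead at about (306,196). The turquoise pot behind it stays clear. Levelling the tool and measuring the red tray.

```bash
python3 -m creep '[[-0.026,-0.012,0,14,13,12,1],[0,0,0,2,1,12,1],[0,0,0,0,0,0,1],[0,0,0,0,0,0,1]]'; python3 - <<'E'
from h import *
plan(545.2,-427.8,240,1.571)
f=grab_frame("wrist"); crop(f,"w15",160,100,400,280,3)
E
```

```text
clock: 13.08
eef_pos: [547.1, -422.3, 251.6]
tcp_rot: [-3.139, -0.003, 1.576]
contact_force: [0.8, -1.1, -0.4]
opening: 0.467
t 13.08 pose [ 547.1 -422.3  251.6] [-3.139e+00 -3.000e-03  1.576e+00] F [ 0.8 -1.1 -0.4] open 0.467
 shift [-5.5 -1.9 11.5] turn [-0.003 -0.003  0.005] q [-0.66  0.61  1.59  0.    0.95 -0.67]
```

View pics/w15.png

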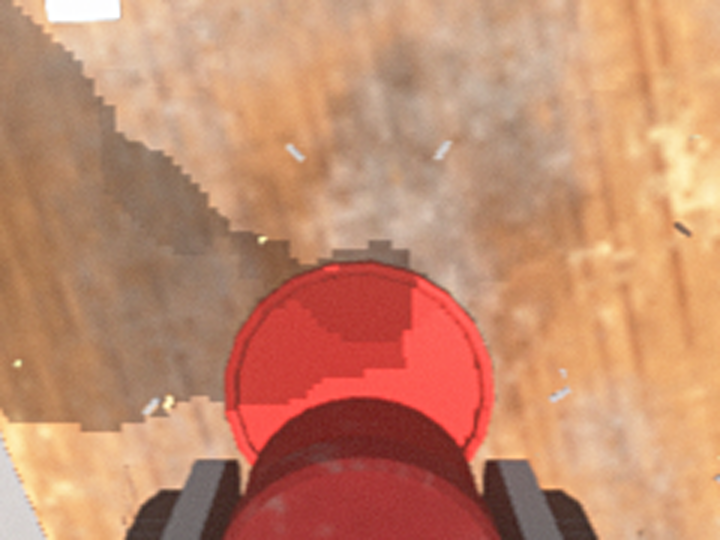

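```bash
python3 - <<'E'
from h import *
f=grab_frame("wrist")
q=lambda u,v,z: np.round(px2w(f,160+u/3-.5,100+v/3-.5,z),1)
print(q(360,262,5),q(227,385,5),q(493,385,5))
E
```

```text
[ 546.6 -394.1    5. ] [ 513.9 -425.1    5. ] [ 579.5 -424.8    5. ]
```

The wrist view puts the tray at (546.6,-427.6), which agrees with the top view. The pot sits about 2.5 mm ahead of the TCP in y, so the target is TCP (545.8,-430.3).

```bash
python3 -m creep '[[-0.003,-0.003,0.005,-4,-1,12,1],[0,0,0,-3,0,15,1],[0,0,0,0,0,15,1],[0,0,0,0,0,12,1],[0,0,0,0,0,0,1]]'; python3 - <<'E'
from h import *
plan(545.8,-430.3,178,1.571)
E
```

```text
clock: 13.6
eef_pos: [546.1, -431.8, 195.2]
tcp_rot: [3.138, 0.004, 1.57]
contact_force: [-0.2, -0.5, -0.4]
opening: 0.465
t 13.6 pose [ 546.1 -431.8  195.2] [3.138 0.004 1.57 ] F [-0.2 -0.5 -0.4] open 0.465
 shift [ 1.6 -0.3 17.2] turn [ 0.004  0.004 -0.001] q [-0.67  0.69  1.6  -0.    0.85 -0.67]
```

```bash
python3 -m creep '[[0.004,0.004,0,1.5,0,7,1],[0,0,0,0.5,0,6,1],[0,0,0,0,0,3,1],[0,0,0,0,0,0,1],[0,0,0,0,0,0,1]]'; python3 - <<'E'
from h import *
plan(545.8,-430.3,177,1.571)
f=grab_frame("wrist"); crop(f,"w16",160,120,400,300,3)
E
```

```text
clock: 14.02
eef_pos: [545.6, -430.2, 176.2]
tcp_rot: [-3.139, -0.002, 1.569]
contact_force: [-0.1, 0.5, 0.3]
opening: 0.468
t 14.02 pose [ 545.6 -430.2  176.2] [-3.139e+00 -2.000e-03  1.569e+00] F [-0.1  0.5  0.3] open 0.468
 shift [-0.1  0.2 -0.8] turn [-0.002 -0.002 -0.002] q [-0.67  0.71  1.6  -0.    0.83 -0.67]
```

View pics/w16.png

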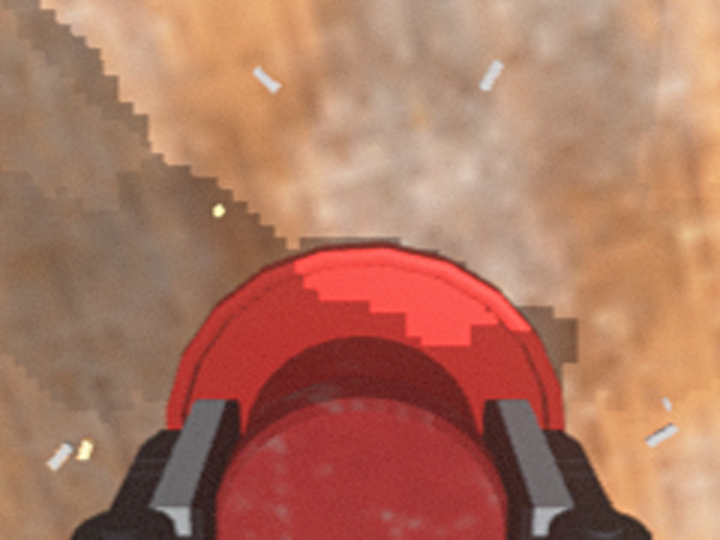

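The pot is centred in the red tray: the front gap is about 12 mm against 11 expected, and it is centred left to right. Its underside is about 0.5 mm above the floor. Releasing and retreating.

```bash
python3 -m creep '[[0,0,0,0,0,0.4,1],[0,0,0,0,0,0,0.9],[0,0,0,0,0,0,0.5],[0,0,0,0,0,0,0.4],[0,0,0,0,0,0,0.3],[0,0,0,0,0,0,0.2]]';  python3 - <<'E'
from h import *
plan(545.8,-430.3,177,1.571)
f=grab_frame("wrist"); crop(f,"w17",160,120,400,300,3)
E
```

```text
clock: 14.57
eef_pos: [546.4, -430.7, 178.3]
tcp_rot: [3.141, 0.001, 1.569]
contact_force: [-0.6, -0.4, -0.3]
opening: 0.799
t 14.57 pose [ 546.4 -430.7  178.3] [3.141e+00 1.000e-03 1.569e+00] F [-0.6 -0.4 -0.3] open 0.799
 shift [ 0.4 -0.6  1.3] turn [ 0.001  0.001 -0.002] q [-0.67  0.71  1.6  -0.    0.83 -0.67]
```

View pics/w17.png

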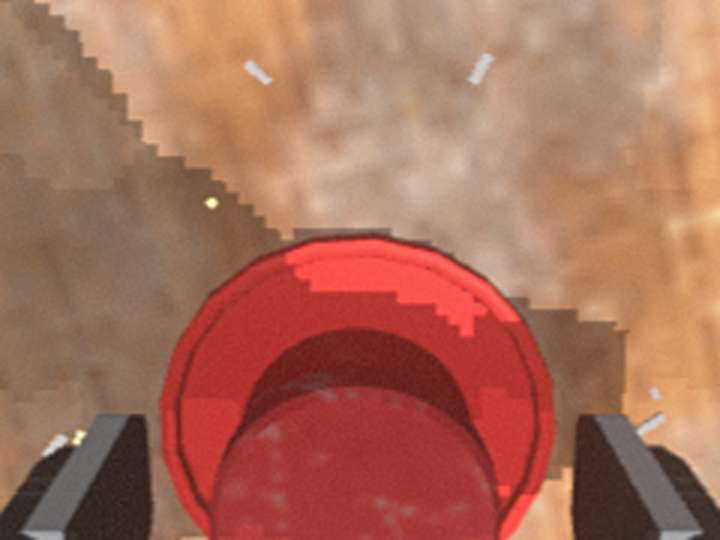

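The pot stands in the red tray, released, with the lip visible on both sides and in front. Going up and back to the tin.

```bash
python3 -m creep '[[0,0,0,0,0,-15,0],[0,0,0,0,0,-35,0],[0,0,0,0,0,-40,0],[0,0,0,0,0,-30,0],[0,0,0,0,0,0,0]]'; python3 -m creep '[[0,0,0,28,6,0,0],[0,0,0,39,8.5,0,0],[0,0,0,39,8.5,0,0],[0,0,0,39,8.5,0,0],[0,0,0,39,8.5,0,0],[0,0,0,39,8.5,0,0],[0,0,0,39,8.5,0,0],[0,0,0,25,5,0,0],[0,0,0,10,2,0,0],[0,0,0,0,0,0,0]]'; python3 - <<'E'
from h import *
plan(613,-114.5,260,1.571)
E
```

```text
clock: 15.03
eef_pos: [545.6, -430.1, 304.0]
tcp_rot: [-3.138, -0.003, 1.569]
contact_force: [2.3, -0.9, 0.6]
opening: 0.998
clock: 15.87
eef_pos: [612.6, -123.7, 317.1]
tcp_rot: [3.129, 0.006, 1.564]
contact_force: [-0.0, -0.6, 0.1]
opening: 0.998
t 15.87 pose [ 612.6 -123.7  317.1] [3.129 0.006 1.564] F [-0.  -0.6  0.1] open 0.998
 shift [ 9.6 -0.4 57.1] turn [ 0.012  0.006 -0.007] q [-0.2   0.44  1.71 -0.    0.97 -0.19]
```

```bash
python3 -m creep '[[0.012,0.006,-0.007,6,0,15,0],[0,0,0,3,0,15,0],[0,0,0,2,0,15,0],[0,0,0,2,0,12,0],[0,0,0,0,0,0,0],[0,0,0,0,0,0,0]]'; python3 - <<'E'
from fit import *
plan(613,-114.5,200,1.571)
f=grab_frame("wrist")
draw(f,"w18",[(circ(613,-114.5,31.5,36),(255,255,255))],160,120,400,300,3)
m=blob(f,w2px(f,(613,-105,36)),lohi=((55,60,40),(85,255,255)))
w=wcont(f,m,36).astype(np.float32); print("tin",cv2.minEnclosingCircle(w), cv2.fitEllipse(w))
E
```

```text
clock: 16.37
eef_pos: [612.0, -115.7, 256.4]
tcp_rot: [-3.14, 0.001, 1.57]
contact_force: [0.1, 0.4, 0.6]
opening: 1.003
t 16.37 pose [ 612.  -115.7  256.4] [-3.14e+00  1.00e-03  1.57e+00] F [0.1 0.4 0.6] open 1.003
 shift [ 1.2  1.1 56.4] turn [-0.001  0.001 -0.001] q [-0.19  0.52  1.75 -0.    0.88 -0.19]
tin ((612.6636962890625, -113.13748168945312), 31.698562622070312) ((612.672119140625, -113.00711059570312), (61.5911979675293, 62.56637954711914), 5.668025970458984)
```

View pics/w18.png

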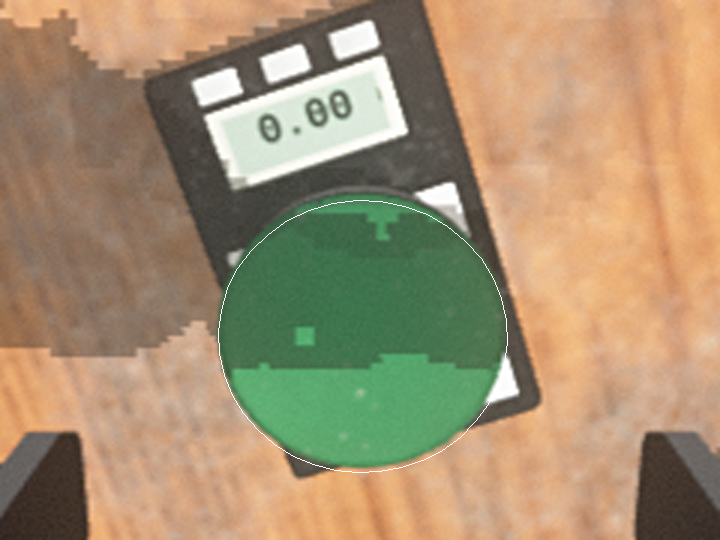

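The tin is at (612.7,-113.2), and its measured diameter of 62 mm matches the 63 given. Descending slowly beside it.

```bash
python3 -m creep '[[0,0,0,2,-0.5,10,0],[0,0,0,1,0,12,0],[0,0,0,1,0,12,0],[0,0,0,1,0,12,0],[0,0,0,0,0,8,0],[0,0,0,0,0,0,0],[0,0,0,0,0,0,0]]' 40; python3 - <<'E'
from fit import *
plan(612.7,-113.5,194,1.571)
E
```

```text
clock: 17.0
eef_pos: [611.5, -111.7, 197.5]
tcp_rot: [3.142, 0.001, 1.568]
contact_force: [-0.9, 0.1, 0.4]
opening: 1.002
t 17.0 pose [ 611.5 -111.7  197.5] [3.142e+00 1.000e-03 1.568e+00] F [-0.9  0.1  0.4] open 1.002
 shift [-1.8  1.2  3.6] turn [ 0.     0.001 -0.003] q [-0.18  0.6   1.77 -0.    0.77 -0.18]
```

```bash
python3 -m creep '[[0,0,0,-1.8,1.2,3.5,0],[0,0,0,0,0,0,0.15],[0,0,0,0,0,0,0.18],[0,0,0,0,0,0,0.18]]' 40; python3 - <<'E'
from h import *
plan(612.7,-113.5,194,1.571)
f=grab_frame("wrist"); tipdraw(f,"w19",33.5,150,140,410,335,3)
E
```

```text
clock: 17.33
eef_pos: [613.2, -113.7, 194.2]
tcp_rot: [3.141, 0.002, 1.569]
contact_force: [0.2, -0.0, -0.9]
opening: 0.818
t 17.33 pose [ 613.2 -113.7  194.2] [3.141e+00 2.000e-03 1.569e+00] F [ 0.2 -0.  -0.9] open 0.818
 shift [ 0.2 -0.5  0.2] turn [ 0.001  0.002 -0.002] q [-0.19  0.61  1.77 -0.    0.76 -0.18]
```

View pics/w19.png

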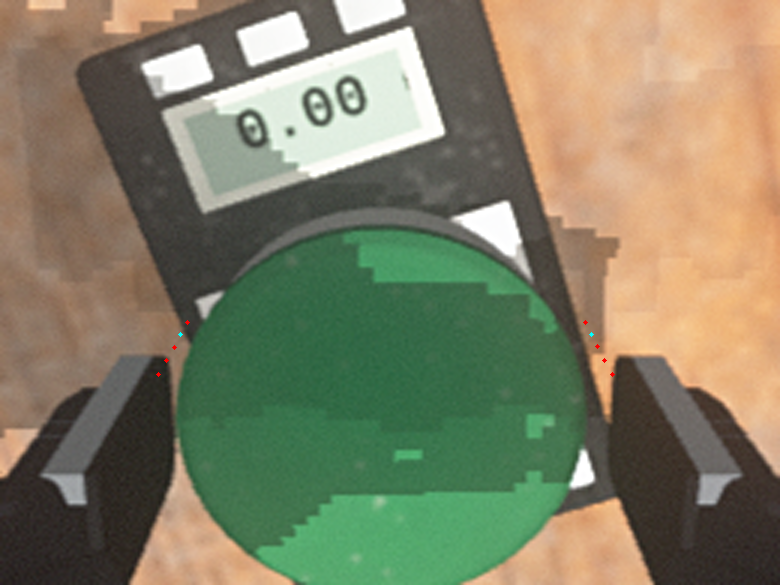

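The fingertips sit about 161.5 mm ahead of the TCP here, so their height is about 32.7 mm. I'll go 6 mm lower and 1.2 mm over, then close.

```bash
python3 -m creep '[[0,0,0,0,-1.2,3,0.18],[0,0,0,0,0,3,0.18],[0,0,0,0,0,1,0.18],[0,0,0,0,0,0,0.25],[0,0,0,0,0,0,0.4],[0,0,0,0,0,0,0.6],[0,0,0,0,0,0,0.6]]' 40; python3 - <<'E'
from h import *
plan(612.7,-113.5,187.5,1.571)
f=grab_frame("wrist"); tipdraw(f,"w20",31.5,150,140,410,335,3)
E
```

```text
clock: 17.97
eef_pos: [612.3, -113.8, 188.4]
tcp_rot: [3.139, 0.002, 1.569]
contact_force: [-0.2, 0.4, -0.1]
opening: 0.715
t 17.97 pose [ 612.3 -113.8  188.4] [3.139e+00 2.000e-03 1.569e+00] F [-0.2  0.4 -0.1] open 0.715
 shift [0.3 0.4 0.9] turn [ 0.003  0.002 -0.002] q [-0.19  0.61  1.78 -0.    0.75 -0.18]
```

View pics/w20.png

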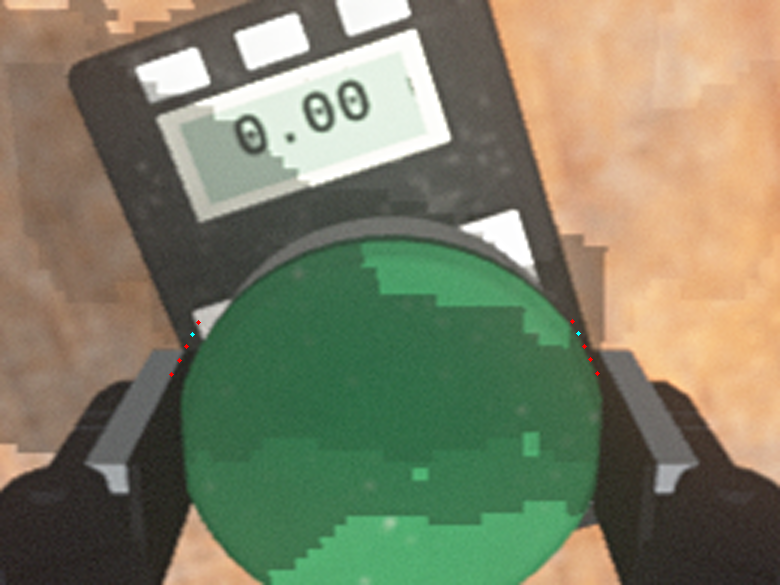

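```bash
python3 -m creep '[[0,0,0,0,0,0,1],[0,0,0,0,0,-3,1],[0,0,0,0,0,-6,1],[0,0,0,0,0,-10,1],[0,0,0,0,0,-15,1],[0,0,0,0,0,-20,1],[0,0,0,0,0,-20,1],[0,0,0,0,0,-15,1],[0,0,0,0,0,-5,1],[0,0,0,0,0,0,1]]'; python3 - <<'E'
from fit import *
plan(625.2,-258.5,260,1.571)
f=grab_frame("wrist"); draw(f,"w21",[(box(609.3,-100.5,1.884,105,66,0,15)[4:],(255,255,0))],0,0,560,420,1)
E
```

```text
clock: 18.85
eef_pos: [611.7, -113.5, 290.5]
tcp_rot: [3.139, 0.002, 1.569]
contact_force: [0.1, -0.7, -0.1]
opening: 0.715
t 18.85 pose [ 611.7 -113.5  290.5] [3.139e+00 2.000e-03 1.569e+00] F [ 0.1 -0.7 -0.1] open 0.715
 shift [-144.9   13.8   30.8] turn [ 0.002  0.002 -0.002] q [-0.19  0.47  1.73 -0.    0.93 -0.18]
```

View pics/w21.png

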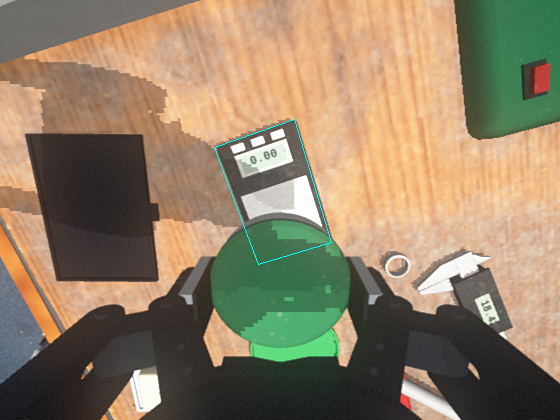

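The tin is held level, centred at about (281,284). The scale stays put and still matches its fitted outline. Carrying the tin to the green tray.

```bash
python3 - <<'E'
from h import *
f=grab_frame("wrist"); print(np.round(px2w(f,280.5,284,138),1), np.linalg.norm(px2w(f,210,284,138)-px2w(f,351,284,138)))
E
python3 -m creep '[[0,0,0,-10,1,0,1],[0,0,0,-20,2,0,1],[0,0,0,-28,3,0,1],[0,0,0,-28,3,2,1],[0,0,0,-26,3,2,1],[0,0,0,-18,2,2,1],[0,0,0,-10,1,0,1],[0,0,0,0,0,0,1],[0,0,0,0,0,0,1]]'; python3 - <<'E'
from fit import *
plan(625.2,-258.5,230,1.571)
f=grab_frame("wrist"); crop(f,"w22",0,0,560,420,1)
E
```

```text
[ 613.2 -110.9  138. ] 62.27748077752608
clock: 19.7
eef_pos: [623.3, -262.1, 272.0]
tcp_rot: [-3.128, -0.003, 1.571]
contact_force: [-0.4, -0.3, -0.9]
opening: 0.714
t 19.7 pose [ 623.3 -262.1  272. ] [-3.128e+00 -3.000e-03  1.571e+00] F [-0.4 -0.3 -0.9] open 0.714
 shift [ 3.5  2.5 42. ] turn [-0.014 -0.003 -0.   ] q [-0.4   0.57  1.61 -0.    0.98 -0.4 ]
```

View pics/w22.png

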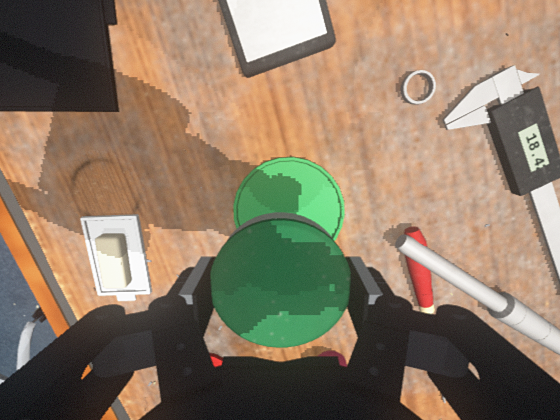

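```bash
python3 -m creep '[[-0.013,-0.003,0,1.5,2,10,1],[0,0,0,0.5,0,14,1],[0,0,0,0.5,0,14,1],[0,0,0,0.5,0,10,1],[0,0,0,0,0,0,1],[0,0,0,0,0,0,1]]'; python3 - <<'E'
from fit import *
plan(624.8,-260.5,175,1.571)
f=grab_frame("wrist"); crop(f,"w23",100,60,460,330,2)
E
```

```text
clock: 20.25
eef_pos: [624.7, -252.9, 220.5]
tcp_rot: [-3.138, -0.002, 1.576]
contact_force: [-0.8, 0.6, -0.5]
opening: 0.719
t 20.25 pose [ 624.7 -252.9  220.5] [-3.138e+00 -2.000e-03  1.576e+00] F [-0.8  0.6 -0.5] open 0.719
 shift [-7.6  0.2 45.5] turn [-0.003 -0.002  0.005] q [-0.39  0.63  1.64  0.    0.87 -0.39]
```

View pics/w23.png

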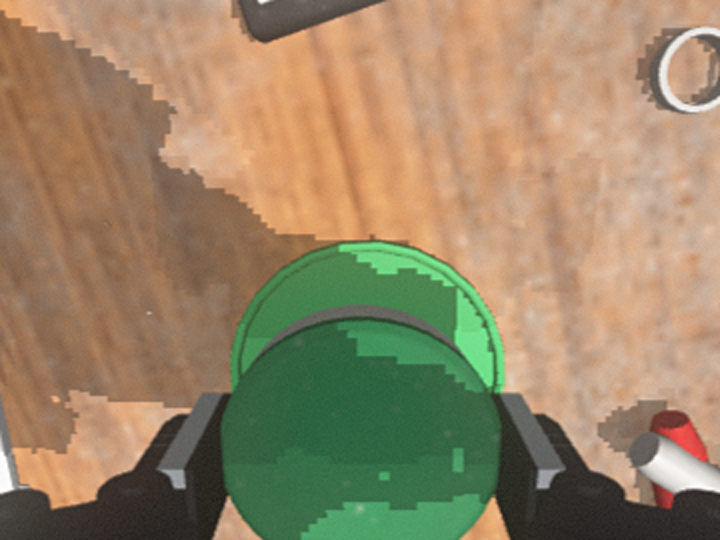

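```bash
python3 - <<'E'
from h import *
f=grab_frame("wrist")
q=lambda u,v,z: np.round(px2w(f,100+u/2-.5,60+v/2-.5,z),1)
print(q(368,240,5),q(232,365,5),q(504,365,5))
z=220.5-171.4+13; print("tin front",q(362,318,220.5-171.4+19),"lid sides",q(222,430,z+6),q(501,430,z+6))
E
python3 -m creep '[[-0.003,-0.002,0.005,-5,0,9,1],[0,0,0,-3,0,10,1],[0,0,0,0,0,10,1],[0,0,0,0,0,6,1],[0,0,0,0,0,0,1],[0,0,0,0,0,0,1]]'; python3 - <<'E'
from fit import *
plan(624.8,-260.5,175,1.571)
f=grab_frame("wrist"); crop(f,"w24",100,60,460,330,2)
E
```

```text
[ 626.8 -214.3    5. ] [ 583.3 -255.2    5. ] [ 670.8 -254.7    5. ]
tin front [ 625.1 -219.6   68.1] lid sides [ 594.5 -245.5   68.1] [ 655.7 -245.1   68.1]
clock: 20.85
eef_pos: [625.6, -262.9, 184.0]
tcp_rot: [3.138, 0.002, 1.57]
contact_force: [-0.1, -0.1, -1.1]
opening: 0.719
t 20.85 pose [ 625.6 -262.9  184. ] [3.138e+00 2.000e-03 1.570e+00] F [-0.1 -0.1 -1.1] open 0.719
 shift [ 2.4 -0.8  9. ] turn [ 0.003  0.002 -0.001] q [-0.4   0.68  1.64 -0.    0.81 -0.4 ]
```

View pics/w24.png

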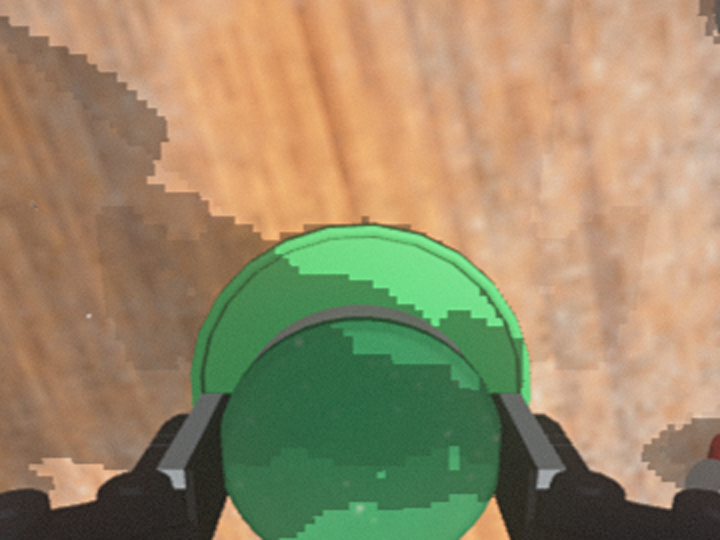

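The wrist view puts the tray at about (627,-258.8), and the tin sits about 1.8 mm ahead of the TCP. The target is TCP (625.8,-260.7,174.5).

```bash
python3 -m creep '[[0.003,0.002,0,2,0,4,1],[0,0,0,0.4,0,3,1],[0,0,0,0,0,2,1],[0,0,0,0,0,0,1],[0,0,0,0,0,0,1]]'; python3 - <<'E'
from fit import *
plan(625.8,-260.7,174,1.571)
f=grab_frame("wrist"); crop(f,"w25",100,60,460,330,2)
E
```

```text
clock: 21.32
eef_pos: [625.9, -260.0, 175.0]
tcp_rot: [3.141, 0.0, 1.57]
contact_force: [0.2, -0.3, -0.3]
opening: 0.712
t 21.32 pose [ 625.9 -260.   175. ] [3.141 0.    1.57 ] F [ 0.2 -0.3 -0.3] open 0.712
 shift [-0.7 -0.1  1. ] turn [ 0.001  0.    -0.001] q [-0.4   0.69  1.65  0.    0.8  -0.4 ]
```

View pics/w25.png

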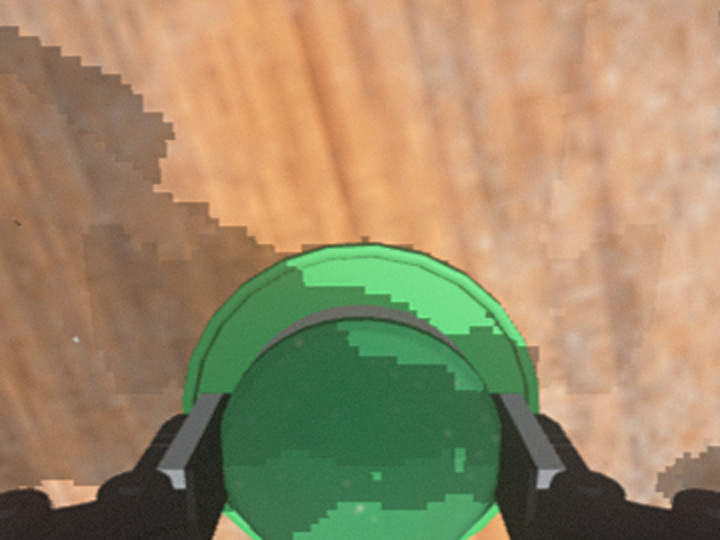

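```bash
python3 -m creep '[[0,0,0,0,0,1.2,1],[0,0,0,0,0,0,1],[0,0,0,0,0,0,0.5],[0,0,0,0,0,0,0.2],[0,0,0,0,0,0,0.1],[0,0,0,0,0,0,0],[0,0,0,0,0,0,0]]'; python3 - <<'E'
from fit import *
plan(625.8,-260.7,174,1.571)
f=grab_frame("wrist"); crop(f,"w26",100,60,460,330,2)
E
```

```text
clock: 21.95
eef_pos: [626.3, -260.3, 174.7]
tcp_rot: [3.139, 0.001, 1.57]
contact_force: [-0.0, -0.5, 0.0]
opening: 1.0
t 21.95 pose [ 626.3 -260.3  174.7] [3.139e+00 1.000e-03 1.570e+00] F [-0.  -0.5  0. ] open 1.0
 shift [-0.4 -0.5  0.7] turn [ 0.003  0.001 -0.001] q [-0.4   0.7   1.65  0.    0.8  -0.4 ]
```

View pics/w26.png

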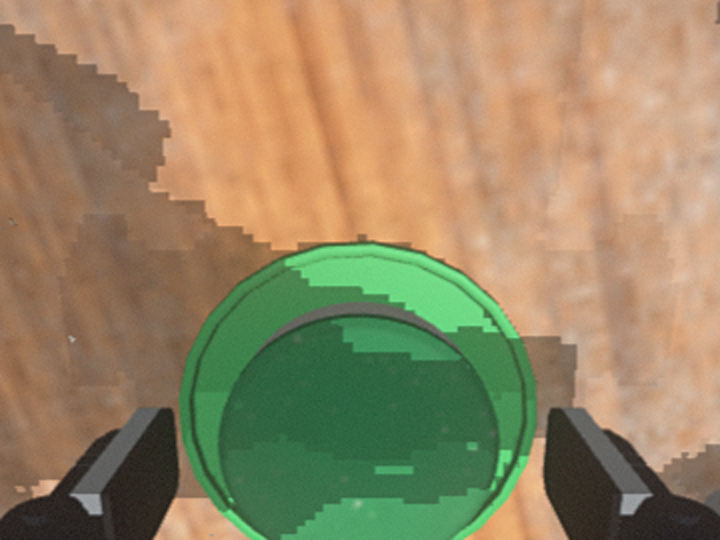

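The tin sits in the green tray, released, with tray floor visible all round it. Next, the scale.

```bash
python3 -m creep '[[0,0,0,0,0,-10,0],[0,0,0,0,0,-25,0],[0,0,0,0,0,-35,0],[0,0,0,0,0,-35,0],[0,0,0,0,0,-15,0],[0,0,0,20,0,0,0],[0,0,0,30,2,0,0],[0,0,0,30,4,0,0],[0,0,0,30,5,0,0],[0,0,0,18,3,0,0]]';  python3 -m creep '[[0,0,-0.1,6,0,0,0],[0,0,-0.1,0,0,0,0],[0,0,-0.1,0,0,0,0],[0,0,0,0,0,0,0],[0,0,0,0,0,0,0]]'; python3 - <<'E'
from fit import *
plan(609.3,-100.5,240,1.884)
f=grab_frame("wrist"); draw(f,"w27",[(box(609.3,-100.5,1.884,105,66,0,15)[4:],(255,255,0))],0,0,560,420,1)
E
```

```text
clock: 22.83
eef_pos: [640.0, -132.5, 308.6]
tcp_rot: [3.133, 0.003, 1.563]
contact_force: [-0.6, 0.1, -0.5]
opening: 0.998
clock: 23.25
eef_pos: [640.7, -120.1, 313.5]
tcp_rot: [3.131, 0.006, 1.879]
contact_force: [0.5, 0.2, -0.7]
opening: 0.998
t 23.25 pose [ 640.7 -120.1  313.5] [3.131 0.006 1.879] F [ 0.5  0.2 -0.7] open 0.998
 shift [ 28.7 -24.8  73. ] turn [ 0.011  0.006 -0.005] q [-0.19  0.48  1.65 -0.    0.99 -0.49]
```

View pics/w27.png

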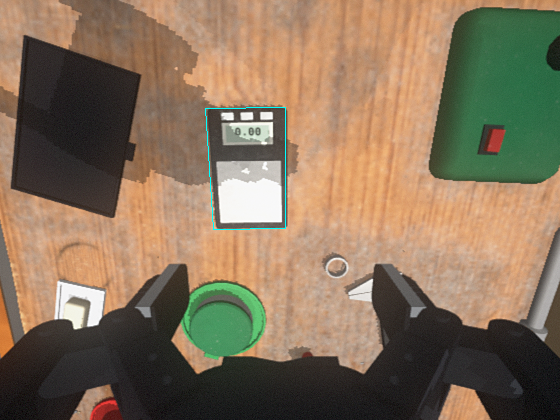

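The fitted outline matches the scale to within about 1 mm. Moving over it and descending.

```bash
python3 -m creep '[[0.011,0.006,-0.005,10,-9,5,0],[0,0,0,12,-10,14,0],[0,0,0,7,-6,20,0],[0,0,0,2,-2,20,0],[0,0,0,0,0,12,0],[0,0,0,0,0,0,0],[0,0,0,0,0,0,0]]'; python3 - <<'E'
from fit import *
plan(609.3,-100.5,195,1.884)
f=grab_frame("wrist"); draw(f,"w28",[(box(609.3,-100.5,1.884,105,66,0,15)[4:],(255,255,0))],0,0,560,420,1)
E
```

```text
clock: 23.88
eef_pos: [605.6, -100.6, 243.1]
tcp_rot: [3.138, 0.003, 1.862]
contact_force: [-0.6, -0.1, 0.9]
opening: 0.996
t 23.88 pose [ 605.6 -100.6  243.1] [3.138e+00 3.000e-03 1.862e+00] F [-0.6 -0.1  0.9] open 0.996
 shift [-0.8  3.4 48.1] turn [ 0.004  0.003 -0.022] q [-0.17  0.52  1.78 -0.    0.83 -0.46]
```

View pics/w28.png

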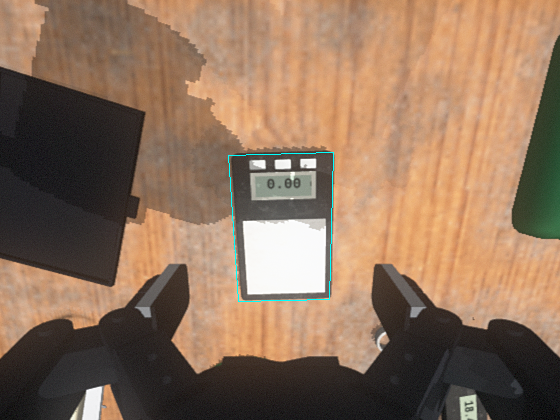

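```bash
python3 -m creep '[[0.004,0.003,-0.022,0,3.5,10,0],[0,0,0,0,0,12,0],[0,0,0,0,0,12,0],[0,0,0,0,0,10,0],[0,0,0,0,0,0,0],[0,0,0,0,0,0,0]]'; python3 - <<'E'
from fit import *
plan(609.3,-100.5,180,1.884)
f=grab_frame("wrist"); draw(f,"w29",[(box(609.3,-100.5,1.884,105,66,0,15)[4:],(255,255,0))],100,60,460,330,2)
E
```

```text
clock: 24.43
eef_pos: [611.8, -100.6, 197.1]
tcp_rot: [3.137, 0.002, 1.884]
contact_force: [-0.2, 0.6, 0.2]
opening: 1.003
t 24.43 pose [ 611.8 -100.6  197.1] [3.137e+00 2.000e-03 1.884e+00] F [-0.2  0.6  0.2] open 1.003
 shift [ 0.9 -2.4 17.1] turn [0.004 0.002 0.   ] q [-0.17  0.6   1.78  0.    0.76 -0.48]
```

View pics/w29.png

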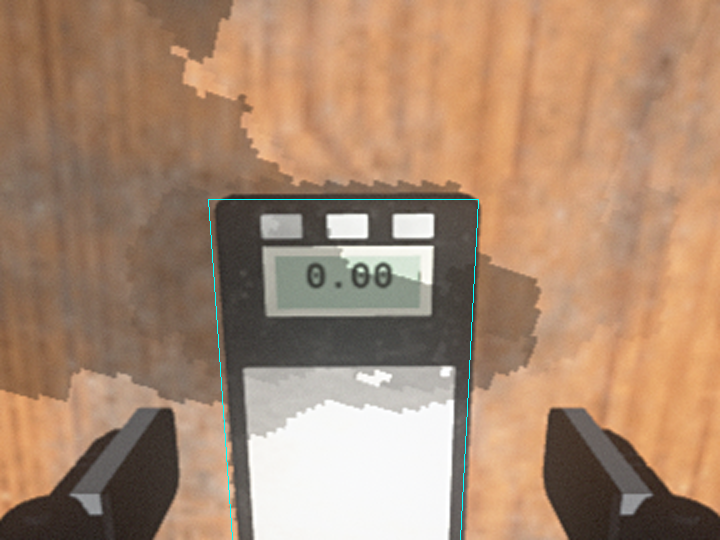

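```bash
python3 -m creep '[[0.004,0.002,0,0.5,-2.6,6,0],[0,0,0,0,0,8,0],[0,0,0,0,0,8,0],[0,0,0,0,0,5,0],[0,0,0,0,0,0,0.1],[0,0,0,0,0,0,0.1],[0,0,0,0,0,0,0.1]]' 60; python3 - <<'E'
from fit import *
plan(609.3,-100.5,167,1.884)
f=grab_frame("wrist"); tipdraw(f,"w30",36,150,140,410,335,3)
E
```

```text
clock: 25.07
eef_pos: [608.8, -100.9, 167.6]
tcp_rot: [-3.141, -0.0, 1.884]
contact_force: [-1.0, -0.7, -0.2]
opening: 0.902
t 25.07 pose [ 608.8 -100.9  167.6] [-3.141 -0.     1.884] F [-1.  -0.7 -0.2] open 0.902
 shift [0.2 0.6 0.6] turn [-0. -0.  0.] q [-0.17  0.64  1.79 -0.    0.71 -0.48]
```

View pics/w30.png

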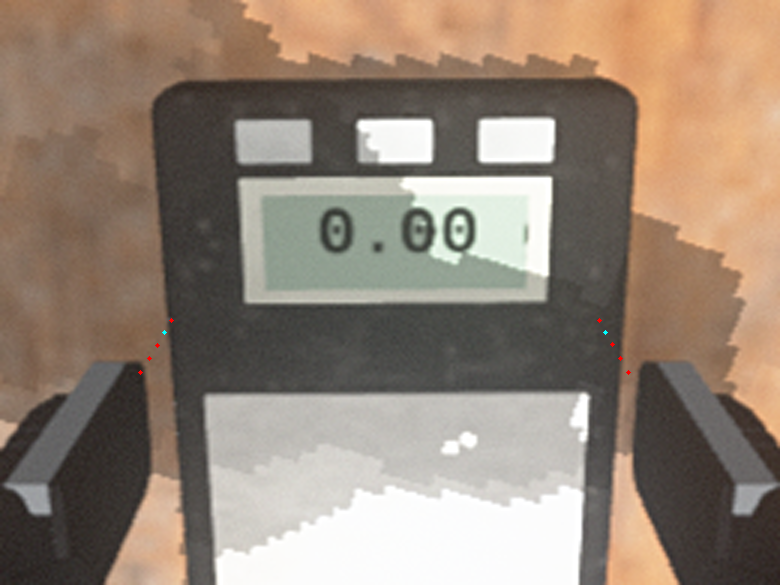

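```bash
python3 -m creep '[[0,0,0,0,0,1.5,0.1],[0,0,0,0,0,0,0.15],[0,0,0,0,0,0,0.25],[0,0,0,0,0,0,0.5],[0,0,0,0,0,0,1],[0,0,0,0,0,0,1],[0,0,0,0,0,0,1]]' 60; python3 - <<'E'
from fit import *
plan(609.3,-100.5,167,1.884)
f=grab_frame("wrist"); tipdraw(f,"w31",33,150,140,410,335,3)
E
```

```text
clock: 25.7
eef_pos: [609.3, -101.0, 167.8]
tcp_rot: [3.14, 0.001, 1.884]
contact_force: [-0.3, -0.3, -1.5]
opening: 0.756
t 25.7 pose [ 609.3 -101.   167.8] [3.140e+00 1.000e-03 1.884e+00] F [-0.3 -0.3 -1.5] open 0.756
 shift [0.5 0.1 0.8] turn [0.002 0.001 0.   ] q [-0.17  0.64  1.79 -0.    0.71 -0.48]
```

View pics/w31.png

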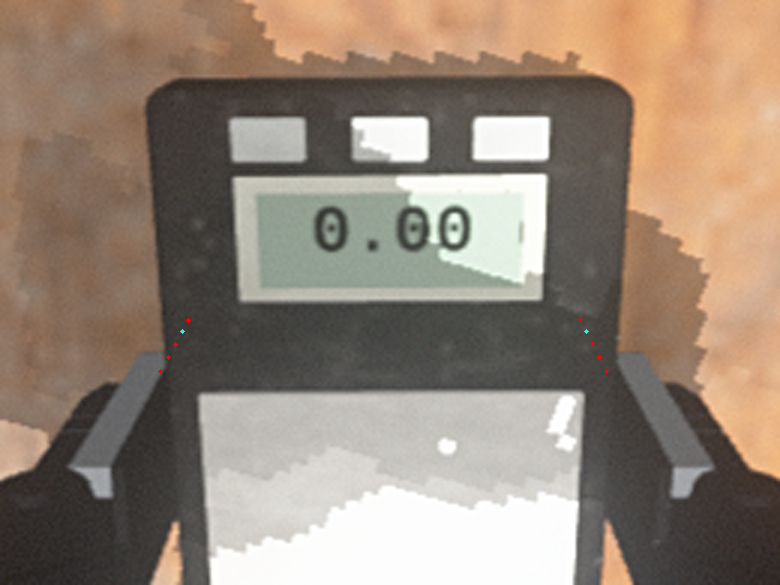

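Gripped at opening 0.756, about 65 mm, which matches the 66 mm width. The underside is TCP−167.8. Lifting gently.

```bash
python3 -m creep '[[0,0,0,0,0,-3,1],[0,0,0,0,0,-5,1],[0,0,0,0,0,-8,1],[0,0,0,0,0,-12,1],[0,0,0,0,0,-15,1],[0,0,0,0,0,-15,1],[0,0,0,0,0,-10,1],[0,0,0,0,0,-4,1],[0,0,0,0,0,0,1]]' 60; python3 - <<'E'
from fit import *
plan(454.6,-117,240,1.571)
s=sense()
f=grab_frame("wrist"); z=s["eef_pos"][2]-167.8; p=s["eef_pos"]
draw(f,"w32",[(box(p[0]+.5,p[1]+.5,1.884,105,66,z,z+15)[4:],(255,255,0))],0,0,560,420,1)
E
```

```text
clock: 26.5
eef_pos: [609.1, -100.9, 247.8]
tcp_rot: [3.139, 0.001, 1.884]
contact_force: [-0.2, 0.2, -1.9]
opening: 0.755
t 26.5 pose [ 609.1 -100.9  247.8] [3.139e+00 1.000e-03 1.884e+00] F [-0.2  0.2 -1.9] open 0.755
 shift [  32.4 -152.     7.4] turn [0.003 0.001 0.313] q [-0.17  0.52  1.77 -0.    0.85 -0.48]
```

View pics/w32.png

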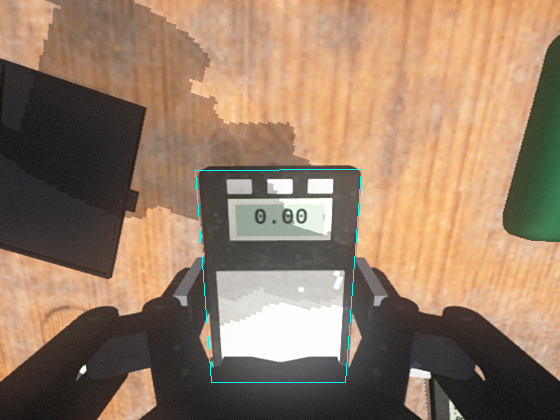

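The scale is held level and still matches its model outline. Turning to 1.571 rad and carrying it to the black tray.

```bash
python3 -m creep '[[0.003,0,0.06,0,0,0,1],[0,0,0.08,0,0,0,1],[0,0,0.08,0,0,0,1],[0,0,0.08,0,0,0,1],[0,0,0.013,0,0,0,1],[0,0,0,0,0,0,1]]';  python3 -m creep '[[0,0,0,-1,-10,0,1],[0,0,0,-2,-20,0,1],[0,0,0,-3,-25,0,1],[0,0,0,-3,-25,0,1],[0,0,0,-3,-25,0,1],[0,0,0,-3,-25,0,1],[0,0,0,-2,-15,0,1],[0,0,0,0,-8,0,1],[0,0,0,0,0,0,1],[0,0,0,0,0,0,1]]'; python3 - <<'E'
from fit import *
plan(454.6,-116.5,200,1.571)
f=grab_frame("wrist"); crop(f,"w33",0,0,560,420,1)
E
```

```text
clock: 27.05
eef_pos: [607.6, -100.7, 244.2]
tcp_rot: [-3.136, 0.001, 1.559]
contact_force: [0.4, -0.1, -2.2]
opening: 0.755
clock: 27.88
eef_pos: [441.5, -116.5, 242.1]
tcp_rot: [-3.132, -0.001, 1.58]
contact_force: [0.5, -1.0, -1.7]
opening: 0.759
t 27.88 pose [ 441.5 -116.5  242.1] [-3.132e+00 -1.000e-03  1.580e+00] F [ 0.5 -1.  -1.7] open 0.759
 shift [-0.1 13.5 41.9] turn [-0.01  -0.001  0.009] q [-0.26  0.34  2.11 -0.    0.7  -0.27]
```

View pics/w33.png

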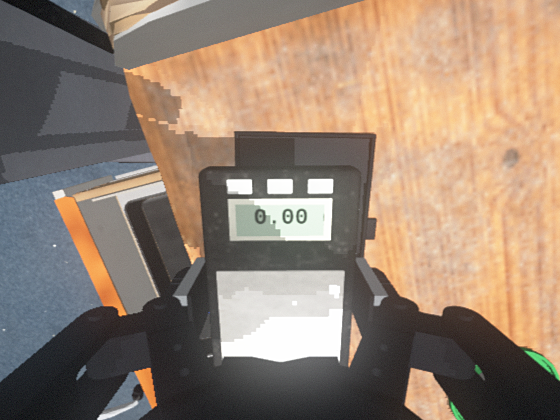

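```bash
python3 -m creep '[[-0.009,0,0.009,0,9,6,1],[0,0,0,0,4,10,1],[0,0,0,0,0.5,10,1],[0,0,0,0,0,8,1],[0,0,0,0,0,0,1],[0,0,0,0,0,0,1]]'; python3 - <<'E'
from fit import *
plan(454.6,-116.5,171.3,1.571)
f=grab_frame("wrist"); draw(f,"w34",[(box(454.6,-116.5,1.571,131,92,0,5)[4:],(255,255,0))],100,0,460,270,2)
E
```

```text
clock: 28.43
eef_pos: [462.9, -116.3, 204.0]
tcp_rot: [3.136, 0.0, 1.573]
contact_force: [0.4, -0.3, -2.3]
opening: 0.757
t 28.43 pose [ 462.9 -116.3  204. ] [3.136 0.    1.573] F [ 0.4 -0.3 -2.3] open 0.757
 shift [-0.1 -8.5 32.7] turn [0.006 0.    0.002] q [-0.25  0.43  2.09  0.    0.61 -0.25]
```

View pics/w34.png

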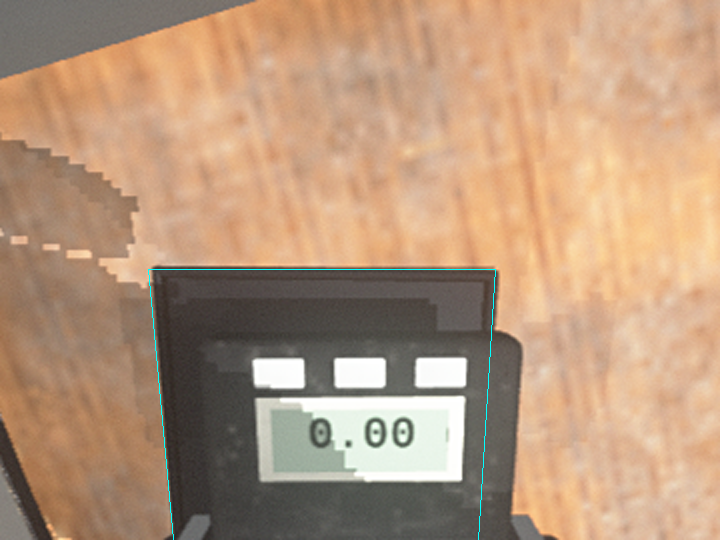

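The tray outline matches (454.6,-116.5). Correcting x before going below lip height.

```bash
python3 -m creep '[[0.006,0,0.002,0,-7,3,1],[0,0,0,0,-2,4,1],[0,0,0,0,0,6,1],[0,0,0,0,0,6,1],[0,0,0,0,0,0,1],[0,0,0,0,0,0,1]]'; python3 - <<'E'
from fit import *
plan(454.6,-116.5,171.3,1.571)
E
```

```text
clock: 28.98
eef_pos: [452.8, -116.4, 183.7]
tcp_rot: [-3.141, 0.001, 1.571]
contact_force: [-0.1, 0.2, -2.1]
opening: 0.754
t 28.98 pose [ 452.8 -116.4  183.7] [-3.141e+00  1.000e-03  1.571e+00] F [-0.1  0.2 -2.1] open 0.754
 shift [-0.1  1.8 12.4] turn [-0.     0.001 -0.   ] q [-0.25  0.46  2.12 -0.    0.56 -0.25]
```

```bash
python3 -m creep '[[0,0,0,0,1.6,4,1],[0,0,0,0,0.3,4,1],[0,0,0,0,0,3,1],[0,0,0,0,0,1,1],[0,0,0,0,0,0,1],[0,0,0,0,0,0,1]]'; python3 - <<'E'
from fit import *
plan(454.6,-116.5,171,1.571)
f=grab_frame("wrist"); crop(f,"w35",100,60,460,330,2)
E
```

```text
clock: 29.48
eef_pos: [455.4, -116.5, 170.5]
tcp_rot: [3.141, 0.001, 1.571]
contact_force: [-0.1, -0.4, -1.9]
opening: 0.755
t 29.48 pose [ 455.4 -116.5  170.5] [3.141e+00 1.000e-03 1.571e+00] F [-0.1 -0.4 -1.9] open 0.755
 shift [-0.  -0.8 -0.5] turn [ 0.001  0.001 -0.   ] q [-0.25  0.49  2.11 -0.    0.53 -0.25]
```

View pics/w35.png

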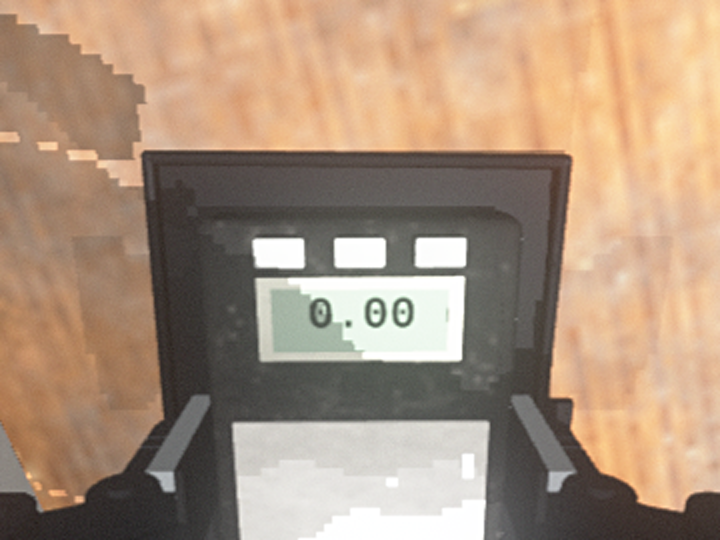

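The scale lies inside the lip, with tray floor showing on the visible sides. Its weight still hangs on the gripper (Fz −1.9 N), so I'll lower until it is taken up.

```bash
python3 -m creep '[[0,0,0,0,-0.4,0.8,1],[0,0,0,0,0,0,1],[0,0,0,0,0,0,1]]'; python3 -m creep '[[0,0,0,0,0,1,1],[0,0,0,0,0,0,1]]'
```

```text
clock: 29.78
eef_pos: [455.1, -116.5, 170.0]
tcp_rot: [3.14, 0.001, 1.571]
contact_force: [0.7, -0.4, -1.5]
opening: 0.757
clock: 29.95
eef_pos: [455.2, -116.6, 169.6]
tcp_rot: [3.14, 0.001, 1.571]
contact_force: [0.2, 0.2, -2.4]
opening: 0.753
```

```bash
python3 -m creep '[[0,0,0,0,0,1.2,1],[0,0,0,0,0,0,1],[0,0,0,0,0,0,1]]'; python3 -m creep '[[0,0,0,0,0,1,1],[0,0,0,0,0,0,1]]'
```

```text
clock: 30.2
eef_pos: [455.5, -116.6, 170.0]
tcp_rot: [3.139, 0.001, 1.571]
contact_force: [0.3, 0.3, -1.4]
opening: 0.759
clock: 30.37
eef_pos: [455.6, -116.7, 169.5]
tcp_rot: [3.139, 0.001, 1.571]
contact_force: [-0.4, 1.1, -0.4]
opening: 0.759
```

```bash
python3 -m creep '[[0,0,0,0,0,0,0.8],[0,0,0,0,0,0,0.3],[0,0,0,0,0,0,0.15],[0,0,0,0,0,0,0.05],[0,0,0,0,0,0,0],[0,0,0,0,0,0,0]]'; python3 - <<'E'
from fit import *
plan(454.6,-116.5,171,1.571)
f=grab_frame("wrist"); crop(f,"w36",100,60,460,330,2)
E
```

```text
clock: 30.87
eef_pos: [453.6, -116.3, 168.0]
tcp_rot: [-3.139, 0.0, 1.571]
contact_force: [-0.6, -0.7, 0.2]
opening: 1.002
t 30.87 pose [ 453.6 -116.3  168. ] [-3.139  0.     1.571] F [-0.6 -0.7  0.2] open 1.002
 shift [-0.2  1.  -3. ] turn [-0.003  0.    -0.   ] q [-0.25  0.5   2.12 -0.    0.53 -0.25]
```

View pics/w36.png

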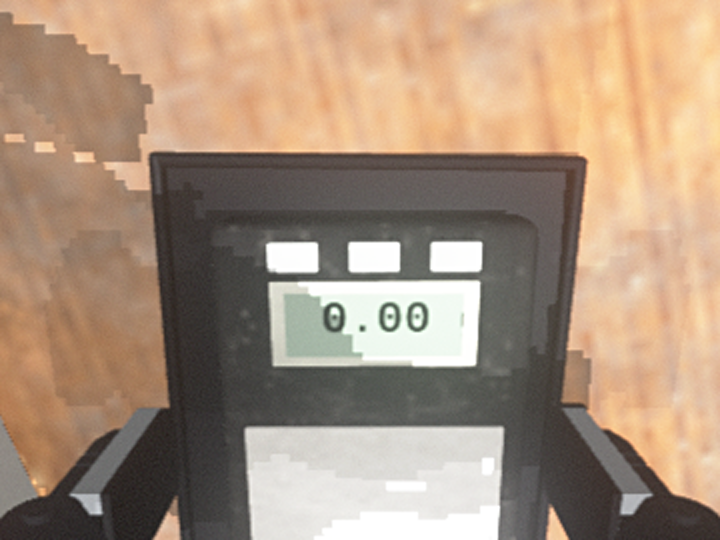

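The scale is down flat in the black tray and released. Retreating well clear so the top and scene cameras can see everything.

```bash
python3 -m creep '[[0,0,0,0,0,-6,0],[0,0,0,0,0,-15,0],[0,0,0,0,0,-30,0],[0,0,0,0,0,-35,0],[0,0,0,0,0,-35,0],[0,0,0,0,0,-35,0],[0,0,0,0,0,-30,0],[0,0,0,0,0,0,0]]'; python3 -m creep '[[0,0,0,-30,-8,-5,0],[0,0,0,-38,-12,-5,0],[0,0,0,-38,-12,-5,0],[0,0,0,-38,-12,-5,0],[0,0,0,-38,-12,-5,0],[0,0,0,-38,-12,-5,0],[0,0,0,-38,-12,-5,0],[0,0,0,-38,-12,-5,0],[0,0,0,-38,-12,-5,0],[0,0,0,-38,-12,0,0]]'; python3 - <<'E'
from fit import *
plan(187,-596,404,1.571)
f=grab_frame("top"); crop(f,"t40",0,0,560,420,1)
f=grab_frame("scene"); crop(f,"s40",0,0,560,420,1)
E
```

```text
clock: 31.58
eef_pos: [454.8, -116.3, 364.8]
tcp_rot: [-3.141, 0.0, 1.571]
contact_force: [1.0, 0.3, 0.0]
opening: 1.0
clock: 32.42
eef_pos: [336.9, -496.6, 420.0]
tcp_rot: [3.126, 0.008, 1.582]
contact_force: [0.9, 0.8, 0.2]
opening: 1.003
t 32.42 pose [ 336.9 -496.6  420. ] [3.126 0.008 1.582] F [0.9 0.8 0.2] open 1.003
 shift [ -97.6 -151.2   14.4] turn [0.016 0.008 0.011] q [-0.98  0.3   1.68  0.01  1.15 -0.99]
```

View pics/t40.png

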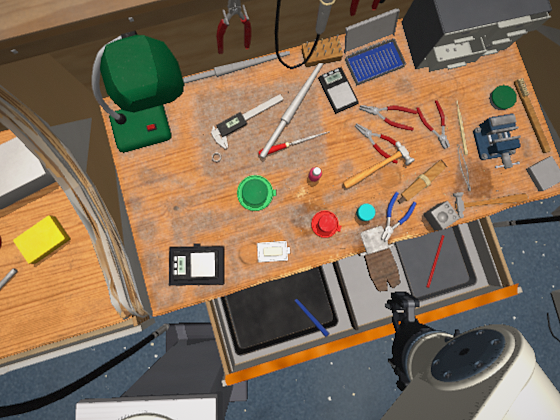

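View pics/s40.png

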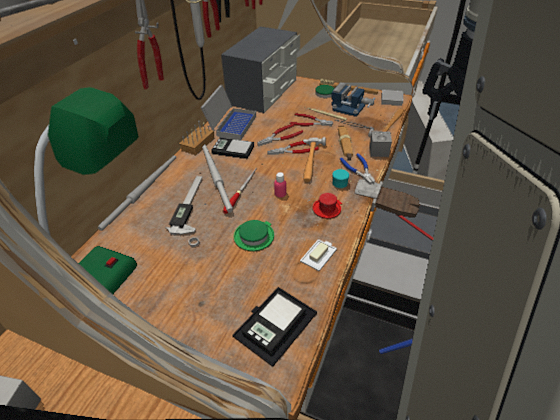

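Both views show each thing in its own tray, and the bottle (315,173) and the ring (216,156) at the same pixels as at the start. A final check with overlays at tray centres and expected heights:

```bash
python3 - <<'E'
from fit import *
sh=[]
def bt(x,y,a,sx,sy,z,c): sh.append((box(x,y,a,sx,sy,0,z)[4:],c))
bt(454.6,-116.4,np.pi/2,105,66,17,(255,255,0)); bt(483,-298.5,0,20,45,16,(255,0,255))
sh+= [(circ(625.5,-259,31.5,21),(255,255,255)),(circ(545.6,-428,20.5,32),(255,255,255)),(circ(625.5,-259,41.5,5),(0,255,255)),(circ(545.6,-428,30.5,5),(0,255,255))]
draw(grab_frame("top"),"t41",sh,150,140,350,290,4)
draw(grab_frame("scene"),"s41",sh,210,190,360,370,3.3)
E
```

```text
(no output)
```

View pics/t41.png

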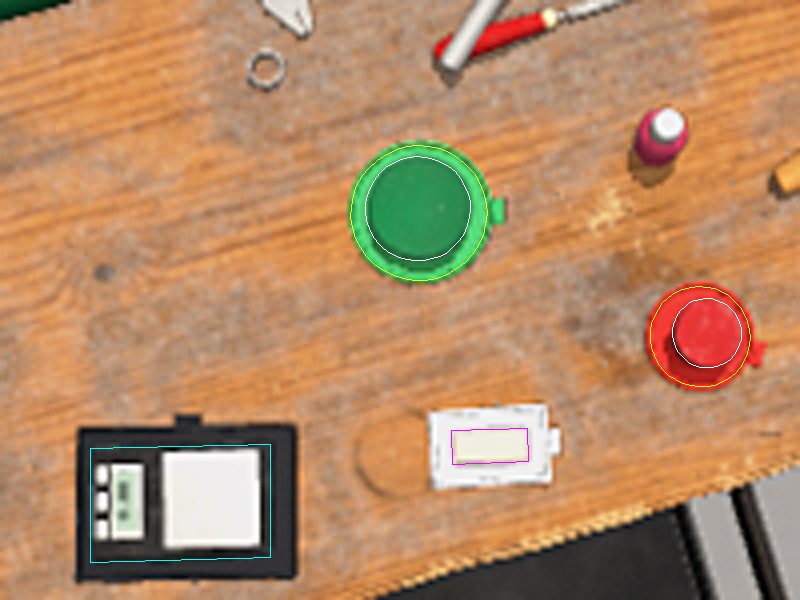

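View pics/s41.png

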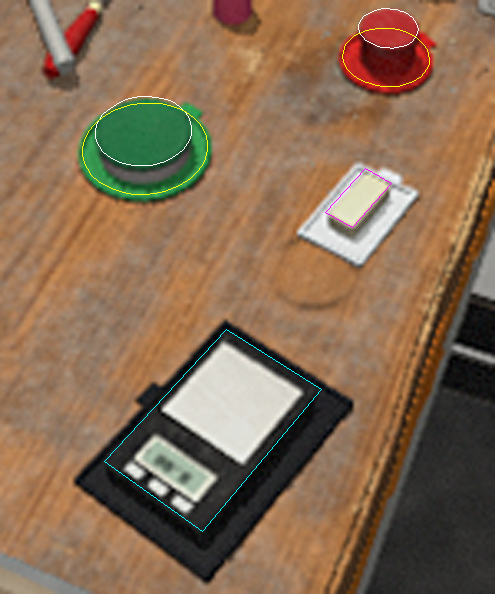

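All four match their expected outlines at tray-floor height to within about 2 mm. Handing in.

```bash
python3 -m creep '[[0,0,0,0,0,0,0],[0,0,0,0,0,0,0],[0,0,0,0,0,0,0]]'; python3 -c "
from rig import job
print(job.sign_off())"
```

```text
clock: 32.87
eef_pos: [337.9, -492.6, 417.8]
tcp_rot: [3.128, 0.004, 1.582]
contact_force: [-0.1, -0.0, 0.7]
opening: 0.999
the job is handed in; nothing more can be done
None
```

I took the pile apart and set the cream block in the white tray, the red pot in the red, the green tin in the green and the scale in the black. I handed the job in at about 33 s of the 122 s allowed; the sign-off gives no verdict.

- **Placement:** in the last top and scene pictures, each thing stands upright inside its lip. Each lies within about 2 mm of its outline drawn at the tray centre and floor height. That is about the camera accuracy.
- **Bystanders:** the bottle and the ring are at the same pixels as at the start, and I did not touch either look-alike.
- **Robot:** it is clear of everything and the gripper is open.

**Disagreements along the way:**
- The wrist camera read the tin and pot 2–3 mm further along y than the top camera did. I allowed for part of that when placing them.
- My first grip on the block was shallow, so I reopened and gripped it again about 5 mm lower before lifting.
- The height at which the scale touched the tray floor was uncertain by about 0.5 mm. I released it once its weight seemed to be off the gripper, and the pictures show it flat.

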